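# Fetch the cake ring from behind the canisters

### The job

The small round steel cake ring stands in the dark stock tray behind three metal canisters. Stand all three canisters on the wooden board at the side, then lift the ring out and set it flat in the middle of the empty black cake board, and only then put each canister back upright in the very spot in the tray where it stood. Do not shift the square steel frame and the white ramekin, which stay in the tray, and do not tip anything over.

Things in the scene. Friction and masses are not known exactly. Their poses are not given: they have to be found in the camera images.
- stock_tray: fixed dark tray, 170 (x) by 350 (y) mm, floor 6 mm thick, 6 mm rims up to 36 mm along the far side (+x) and both ends, open on the near side. Origin: centre of its underside. Two rows of three places at its y = -100, 0, +100 mm: near row (x = -34) the canisters, far row (x = +35) ring, frame, ramekin, each within 3 mm, few mm between the rows. Which has which place varies.
- wood_board: fixed medium-brown wooden board, the side area for the canisters, 280 (x) by 130 (y) by 12 mm high, left or right of the tray. Origin: centre of its underside; its top is at z = 12 mm. The three canisters fit in one line along its x, for example at x = -85, 0 and +85 mm.
- cake_board: fixed empty black square cake board, 120 by 120 by 6 mm high, on the other side of the tray from the wooden board (three similar black boards at the far edge of the counter already carry cakes and are not meant). Origin: centre of its underside; its top is at z = 6 mm.
- cake_ring: loose round open steel ring, outside diameter 56 mm, wall 2.5 mm, 40 mm high, 60 g (varies). Origin: centre of its lower rim; z along its axis, up.
- canister_round: loose round aluminium canister, diameter 60 mm, body 92 mm high, then a narrower lid to 100 mm and a round knob (22 mm wide) to 110 mm; the lid is fixed; about 300 g (varies). Origin: centre of its underside; z up.
- canister_square: loose square aluminium canister, 56 by 56 mm with sides along its x and y, body 92 mm high, then a slightly narrower fixed lid to 100 mm and a round knob (22 mm wide) to 110 mm; about 300 g (varies). Origin: centre of its underside; z up. Turned at most 0.1 rad from the tray's axes.
- canister_hex: loose six-sided aluminium canister, 58 mm across flats (67 mm across corners), body 92 mm high, then a slightly narrower fixed lid to 100 mm and a round knob (22 mm wide) to 110 mm; about 300 g (varies). Origin: centre of its underside; z up; two of its flats face its own +y and -y, two corners lie on its x axis. Turned at most 0.1 rad from the tray's axes.
- square_frame: loose open square steel frame, 50 by 50 mm, 40 mm high, 80 g, in the far row of the tray; stays there. Origin: centre of its underside.
- ramekin: loose round white ceramic ramekin, rim diameter 58 mm, 40 mm high, 120 g, in the far row of the tray; stays there. Origin: centre of its underside.
Things that resemble listed ones, but are neither listed nor needed, are in the scene too. What is shaped like the canister_square but pink or red is not meant.

How it is judged:
By the outcome, as a careful person would: the job done as asked, in the order asked, and still so for the second after the job is handed in, with the robot touching nothing.
It also fails if it takes over 144 s, if anything falls off the work surface, if the arm or the gripper's body presses on something with over 40 N, if the wrist force passes 120 N, or if a joint passes its speed limit or range.

### The arm

A 6-joint arm with a two-finger parallel gripper is mounted at the origin on the work surface. World frame = base frame: x ahead of the robot, y to its left, z up, the work surface at z = 0. Lengths are in m, angles in rad, forces in N, time in s.
With the tool pointing down it reaches from about 0.375 to 0.975 m from the base axis. Payload 3.8 kg.
Tool frame: the origin (TCP) lies on the mounting face of the last link; the fingertips stand 173 mm ahead of it and the grasp point (between the pads) lies 155 mm ahead of it (bot.hold_point_z is the distance from the TCP to the grasp point, in m); z points along the fingers, y is the line along which they close (so a half turn about z gives the same grasp; the last joint's range is limited). The gripper opens to 85 mm and grips with 20 to 120 N. Pads are 22 mm wide; open, the fingers measure 114 mm over their backs; the gripper's body (76 mm by 85 mm) begins 54 mm behind the grasp point. The pads swing forward as they close: fully open they stand 13 mm farther back than shut.
Start: joints at [-1.362, 0.264, 1.604, -0, 1.274, -0.037], TCP at [0.164, -0.655, 0.405] pointing down, gripper open.
Joint ranges: [-2.63, 2.63], [-0.94, 2.18], [0.31, 2.57], [-1.31, 4.45], [0, 2.66], [-2.55, 2.55]. Speed limits (rad/s): [2.57, 2.57, 3.14, 3.14, 3.14, 3.14].

### API

Orientations are given as a rotation vector (axis times angle).
In Python, from workcell import bot, optics gives the robot as it stands.
- The arm moves only by the shell command python3 -m jog 'ROWS' [OPENING] [FORCE]. ROWS is JSON, a list of rows, each an object of numbers: "dx", "dy", "dz": the shift along the tool's x, y, z in mm; "ax", "ay", "az": the turn, a rotation vector about the tool's x, y, z in degrees. A call has 1 to 20 rows; each row shifts and turns the commanded pose from where the row before left it, along the tool's axes as they then stand; what a row does not reach is not made up. A row lasts 1/12 s, in which the tool goes at most 41.7 mm and 7.16 degrees, less where a joint would pass 70% of its speed; a pose out of reach is approached as far as the arm can. A call with a gripper value outside its range is refused whole. OPENING is the opening, from 0 (shut) to 1 (fully open), set as the call begins (- or left out, the last holds). The fingers move at their own pace and stop on an object; FORCE is the grip in N (left out, the last holds). Time passes only in rows, so rows that do not move let the fingers close. It gives the time, the measured TCP pose, the force, the opening and the grip force at its end, in the units of the state.
- bot.read_state(): the state, without advancing time (a new reading comes with each control period).
- optics.read_camera(name): name is "scene" or "top" or "wrist"; returns a dict with "img" (420x560x3 uint8, red, green, blue), "vertical_fov" (degrees; the focal length in pixels is half the picture's height over the tangent of half this angle, whatever the lens; pixels are square), "cx", "cy" (the principal point, pixels), "k1" (the pictures are not rectified: a ray, as slopes to the right and down, at radius r is drawn at 1 + k1 r^2 times it, then the intrinsics apply), "R" (3x3) and "t" (3): a world point X has camera coordinates R X + t; the wrist camera has in their place "tool_from_camera" (4x4, takes a point from camera to tool coordinates, whose origin is the TCP and whose axes are the flange's). Camera axes: x right, y down, z forward; pixel columns grow to the right and rows downward; lengths in m; the calibration is good to about 2 mm. A picture is of the moment at which its call begins: read the wrist's pose just before it. There is no depth.
- bot.finish_job(): hands the job in; it is judged then, once.
The state is a dict: "time": time; "q": joint angles; "joint_vel": joint speeds; "joint_torque": joint torques, N m; "tool_pos": TCP position; "tcp_rot": TCP orientation; "wrist_force": force on the tool from outside, world axes, zero at the start; "torque": the same for the moment, N m; "width": opening from 0.0 (shut) to 1.0 (fully open); "grip_force": force on a finger pad.
Only numpy, scipy, OpenCV 4.12 (cv2) and the standard library are available. Lean on these libraries where they do the work, as an engineer would, in place of code of your own. Each camera call takes 0.05 s, during which the arm holds its last target. There are 200 camera calls.

## Working session

There is one attempt and no reset: what is moved stays moved. The work goes in short steps, Python scripts to look and compute and a shell command to move; the robot and the scene stay as the last step left them, time stands still between calls to the robot, and variables do not carry over. Pictures are saved under pics/ and viewed, at most 16 in all, crops included, and the job is handed in when it is done.

```bash
ls; mkdir -p pics
cat > h.py <<'E'
import numpy as np, cv2
from workcell import bot, optics
from scipy.spatial.transform import Rotation as Ro
def cam(name):
    s=bot.read_state(); c=optics.read_camera(name); h=c["img"].shape[0]
    c["f"]=h/2/np.tan(np.radians(c["vertical_fov"])/2)
    if name=="wrist":
        T=np.eye(4);T[:3,:3]=Ro.from_rotvec(s["tcp_rot"]).as_matrix();T[:3,3]=s["tool_pos"]
        W=np.linalg.inv(T@np.array(c["tool_from_camera"])); c["R"]=W[:3,:3];c["t"]=W[:3,3]
    c["R"]=np.array(c["R"]);c["t"]=np.array(c["t"])
    c["K"]=np.array([[c["f"],0,c["cx"]],[0,c["f"],c["cy"]],[0,0,1.]]);c["D"]=np.array([c["k1"],0,0,0.])
    return c
def ray(c,uv):
    p=cv2.undistortPoints(np.array(uv,float).reshape(-1,1,2),c["K"],c["D"],).reshape(-1,2)
    d=np.c_[p,np.ones(len(p))]@c["R"]; o=-c["R"].T@c["t"]; return o,d
def onz(c,uv,z):
    o,d=ray(c,uv); return o+d*((z-o[2])/d[:,2])[:,None]
def proj(c,X):
    return cv2.projectPoints(np.array(X,float).reshape(-1,1,3),cv2.Rodrigues(c["R"])[0],c["t"],c["K"],c["D"])[0].reshape(-1,2)
def save(n,img): cv2.imwrite("pics/"+n+".png",cv2.cvtColor(img,cv2.COLOR_RGB2BGR))
E
python3 - <<'E'
from h import *
import pickle
for n in ("scene","top"):
    c=cam(n);save(n,c["img"]);pickle.dump(c,open(n+".pkl","wb"));print(n,c["f"],c["k1"],-c["R"].T@c["t"])
s=bot.read_state();print(s["time"],s["tool_pos"],s["tcp_rot"],s["width"],s["wrist_force"],bot.hold_point_z)
E
```

```text
pics
scene 404.6200361032555 -0.09110187376728056 [1.06126182 0.02527378 0.8621459 ]
top 452.2454666463812 -0.12516053614637973 [0.2961665  0.00403714 1.17562028]
0.1 [ 0.16417995 -0.65440547  0.40346738] [-3.11586502e+00 -3.84856458e-01  2.79238288e-04] 0.9992649335663703 [-0.69351908 -0.71226592 -0.51646782] 0.1547
```

View pics/scene.png

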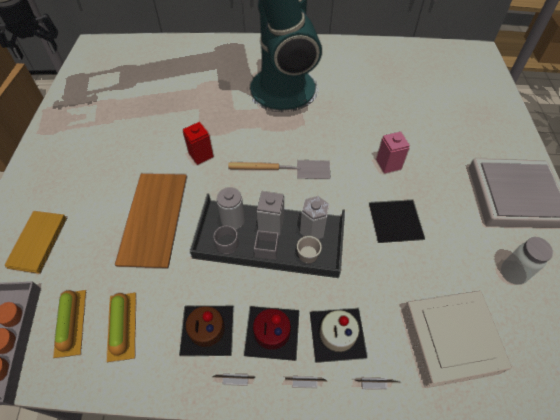

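View pics/top.png

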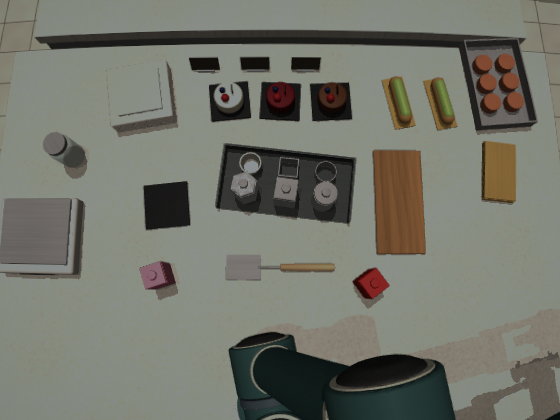

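The scene view shows the tray around (270,235) and the top view shows it around (287,183). The near row is hex (243,187), square (287,190) and round (325,195). The far row is ramekin (250,163), frame (288,168) and ring (326,172). The wooden board is at top (400,202) and the empty cake board at top (166,205). The red block (371,283) and pink block (157,275) are decoys.

Run:
```python
from h import *
import pickle
c=pickle.load(open("top.pkl","rb"))
img=c["img"];hsv=cv2.cvtColor(img,cv2.COLOR_RGB2HSV)
def rect(mask,seed,z):
    n,l=cv2.connectedComponents(mask.astype(np.uint8)); 
    m=(l==l[seed[1],seed[0]]).astype(np.uint8)
    k=cv2.findContours(m,cv2.RETR_EXTERNAL,cv2.CHAIN_APPROX_NONE)[0][0]
    w=onz(c,k.reshape(-1,2),z)[:,:2].astype(np.float32)
    r=cv2.minAreaRect(w);print(np.round(r[0],4),np.round(r[1],4),round(r[2],2),m.sum())
V=hsv[...,2]
rect(V<75,(287,149),.02)
rect(V<75,(166,205),.006)
rect((hsv[...,0]<18)&(hsv[...,1]>90)&(V>60),(400,202),.012)
for n,p,z in [("hex knob",(242,180),.116),("sq knob",(287,187),.116),("round knob",(325,191),.116),("ring top",(326,171),.046),("frame top",(288,166),.046),("ram",(250,162),.046),("red",(371,281),.1),("pink",(157,271),.1)]:
    print(n,onz(c,[p],z).round(3))
w=cam("wrist");print(np.round(w["tool_from_camera"],3),w["f"])
T=Ro.from_rotvec(bot.read_state()["tcp_rot"]).as_matrix();print(T.round(3))
```

```text
[-0.0257 -0.0006] [0.0124 0.0889] 0.07 196430
[0.5071 0.3016] [0.1204 0.119 ] 5.93 1963
[ 0.5188 -0.3136] [0.2776 0.1292] 0.01 4947
hex knob [[0.548 0.092 0.116]]
sq knob [[ 0.531 -0.016  0.116]]
round knob [[ 0.522 -0.107  0.116]]
ring top [[ 0.589 -0.118  0.046]]
frame top [[ 0.602 -0.02   0.046]]
ram [[0.613 0.078 0.046]]
red [[ 0.308 -0.215  0.1  ]]
pink [[0.33  0.294 0.1  ]]
[[ 0.001 -0.953 -0.303  0.078]
 [ 1.     0.001 -0.    -0.   ]
 [ 0.    -0.303  0.953  0.031]
 [ 0.     0.     0.     1.   ]] 314.98618552601073
[[ 0.97   0.243 -0.   ]
 [ 0.243 -0.97   0.002]
 [ 0.    -0.002 -1.   ]]
```

```bash
python3 -m jog '[{"dx":28,"dy":-28},{"dx":28,"dy":-28},{"dx":28,"dy":-28},{"dx":28,"dy":-28},{"dx":28,"dy":-28},{"dx":28,"dy":-28},{"dx":28,"dy":-28},{"dx":28,"dy":-28},{"dx":28,"dy":-28},{"dx":28,"dy":-28},{"dx":28,"dy":-28},{"dx":28,"dy":-28},{"dx":28,"dy":-28},{"dx":28,"dy":-28},{"dx":28,"dy":-28},{"dx":28,"dy":-28},{"dx":28,"dy":-28},{"dx":28,"dy":-28},{"dx":27,"dy":-27}]'
python3 -m jog '[{"az":7.1},{"az":7.1},{"az":7.1},{},{},{}]'
python3 - <<'E'
from h import *
import pickle
c=cam("wrist");save("w1",c["img"]);pickle.dump(c,open("w1.pkl","wb"))
T=Ro.from_rotvec(bot.read_state()["tcp_rot"]).as_matrix();print(T.round(3),-c["R"].T@c["t"])
print(bot.read_state()["q"])
E
```

```text
[[ 0.97   0.243 -0.   ]
 [ 0.243 -0.97   0.001]
 [ 0.    -0.001 -1.   ]] [ 0.2393228  -0.63531429  0.37259296]
[-1.36191121e+00  2.64462647e-01  1.60488458e+00  7.82438539e-06
  1.27369311e+00 -3.68963737e-02]invalid input
invalid input
```

View pics/w1.png

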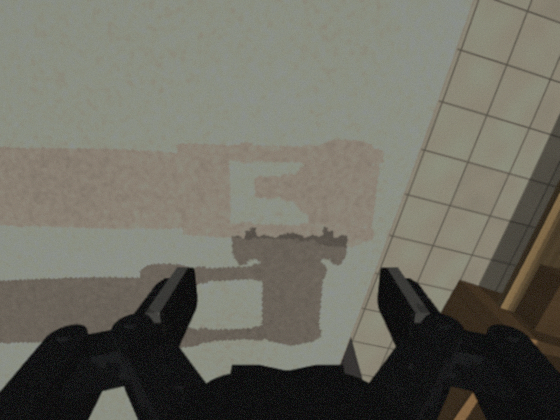

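The moves were refused, so this wrist picture only shows the start area. I'll try rows with all keys given.

```bash
python3 -m jog '[{"dx":28,"dy":-28,"dz":0,"ax":0,"ay":0,"az":0},{"dx":28,"dy":-28,"dz":0,"ax":0,"ay":0,"az":0}]'; python3 -m jog --help | head -30
```

```text
time: 0.37
tool_pos: [0.2043, -0.5871, 0.4037]
tcp_rot: [-3.118, -0.38, 0.0]
wrist_force: [1.2, 0.2, 0.0]
width: 1.001
grip_force: 0.0invalid input: not JSON, or not a number
```

```bash
python3 -m jog '[{"dx":28,"dy":-28,"dz":0,"ax":0,"ay":0,"az":0},{"dx":28,"dy":-28,"dz":0,"ax":0,"ay":0,"az":0},{"dx":28,"dy":-28,"dz":0,"ax":0,"ay":0,"az":0},{"dx":28,"dy":-28,"dz":0,"ax":0,"ay":0,"az":0},{"dx":28,"dy":-28,"dz":0,"ax":0,"ay":0,"az":0},{"dx":28,"dy":-28,"dz":0,"ax":0,"ay":0,"az":0},{"dx":28,"dy":-28,"dz":0,"ax":0,"ay":0,"az":0},{"dx":28,"dy":-28,"dz":0,"ax":0,"ay":0,"az":0},{"dx":28,"dy":-28,"dz":0,"ax":0,"ay":0,"az":0},{"dx":28,"dy":-28,"dz":0,"ax":0,"ay":0,"az":0},{"dx":28,"dy":-28,"dz":0,"ax":0,"ay":0,"az":0},{"dx":28,"dy":-28,"dz":0,"ax":0,"ay":0,"az":0},{"dx":28,"dy":-28,"dz":0,"ax":0,"ay":0,"az":0},{"dx":28,"dy":-28,"dz":0,"ax":0,"ay":0,"az":0},{"dx":28,"dy":-28,"dz":0,"ax":0,"ay":0,"az":0},{"dx":28,"dy":-28,"dz":0,"ax":0,"ay":0,"az":0},{"dx":27,"dy":-27,"dz":0,"ax":0,"ay":0,"az":0}]'
python3 -m jog '[{"dx":0,"dy":0,"dz":0,"ax":0,"ay":0,"az":7.1},{"dx":0,"dy":0,"dz":0,"ax":0,"ay":0,"az":7.1},{"dx":0,"dy":0,"dz":0,"ax":0,"ay":0,"az":7.1},{"dx":0,"dy":0,"dz":0,"ax":0,"ay":0,"az":0},{"dx":0,"dy":0,"dz":0,"ax":0,"ay":0,"az":0},{"dx":0,"dy":0,"dz":0,"ax":0,"ay":0,"az":0}]'
python3 - <<'E'
from h import *
import pickle
c=cam("wrist");save("w2",c["img"]);pickle.dump(c,open("w1.pkl","wb"))
T=Ro.from_rotvec(bot.read_state()["tcp_rot"]).as_matrix();print(T.round(3),-c["R"].T@c["t"])
print(bot.read_state()["q"])
E
```

```text
time: 1.78
tool_pos: [0.5506, -0.0083, 0.4047]
tcp_rot: [3.118, 0.386, 0.0]
wrist_force: [0.9, -0.5, 0.3]
width: 0.999
grip_force: 0.0
time: 2.28
tool_pos: [0.55, -0.0106, 0.4046]
tcp_rot: [-3.136, 0.193, 0.0]
wrist_force: [0.0, 0.0, -0.1]
width: 1.001
grip_force: 0.0
[[ 0.992 -0.124 -0.   ]
 [-0.124 -0.992 -0.   ]
 [-0.     0.    -1.   ]] [ 0.62683027 -0.01981382  0.37354714]
[-6.46864087e-02  2.78705654e-02  1.87269737e+00 -1.69089430e-05
  1.24112582e+00  1.63003022e+00]
```

View pics/w2.png

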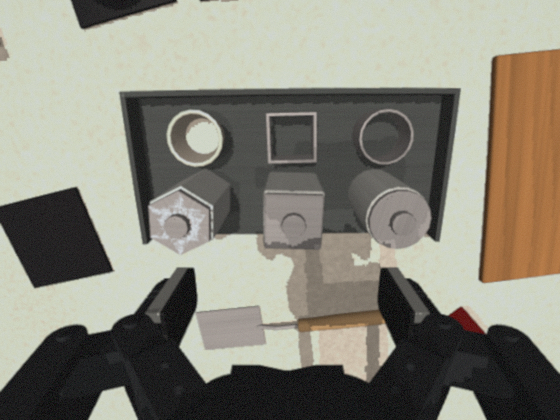

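The wrist view shows knobs at hex (178,225), square (293,223) and round (403,222). The ring is at (386,137), the frame at (291,137) and the ramekin at (196,138). Only the round open thin-walled item at (386,137) fits the ring, and the silver canisters fit the list. The red block at (468,320) is outside the tray. I'll confirm with an enlarged crop.

Run:
```python
from h import *
import pickle
c=pickle.load(open("w1.pkl","rb"))
save("w2c",cv2.resize(c["img"][90:270,135:445],None,fx=2.58,fy=2.58,interpolation=cv2.INTER_CUBIC))
```

```text
(no output)
```

View pics/w2c.png

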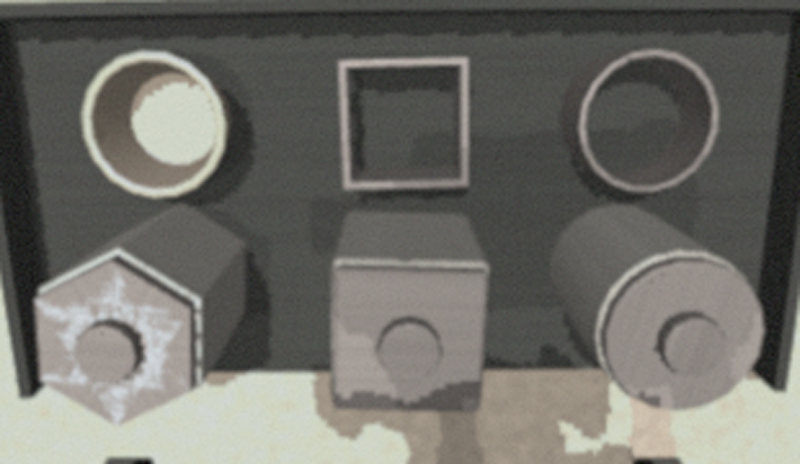

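Run:
```python
from h import *
import pickle
c=pickle.load(open("w1.pkl","rb"))
P=lambda l:np.array(l,float)/2.58+[135-.3,90-.3]
for n,p,z in [("hexk",(105,351),.116),("sqk",(409,353),.116),("rdk",(695,346),.116)]: print(n,onz(c,P([p]),z)[0].round(4))
s=onz(c,P([(337,270),(484,272),(478,409),(333,407)]),.106);print("sq lid",s.round(4),s.mean(0).round(4))
s=onz(c,P([(335,261),(488,265)]),.098);print("sq body far edge",s.round(4))
s=onz(c,P([(118,250),(200,299),(118,423),(37,297)]),.098);print("hex body",s.round(4))
s=onz(c,P([(118,423)]),.106);print("hex lid near",s.round(4))
s=onz(c,P([(683,254),(764,330),(605,330),(680,408)]),.106);print("rd lid",s.round(4),s.mean(0))
# ring top circle, frame, ramekin
for n,b,z in [("ring",[(580,120),(718,118),(650,51),(645,192)],.046),("ram",[(83,122),(227,122),(155,51),(157,196)],.046),("frame",[(338,60),(468,58),(468,186),(344,189)],.046)]:
    s=onz(c,P(b),z);print(n,s.mean(0).round(4),np.linalg.norm(s[0]-s[1]).round(4),np.linalg.norm(s[2]-s[3]).round(4))
# tray inner/outer corners from full image
s=onz(c,[(121,93),(460,89)],.036);print("tray far corners",s.round(4),np.linalg.norm(s[0]-s[1]))
s=onz(c,[(0,205),(77,188),(112,267),(38,287)],.006);print("cakeb",s.round(4),s.mean(0))
t=pickle.load(open("top.pkl","rb"))
for p in [(158,271)]:pass
```

```text
hexk [0.5432 0.0891 0.116 ]
sqk [ 0.53   -0.0133  0.116 ]
rdk [ 0.5205 -0.11    0.116 ]
sq lid [[ 0.5591  0.0077  0.106 ]
 [ 0.5523 -0.0419  0.106 ]
 [ 0.5018 -0.0352  0.106 ]
 [ 0.509   0.0164  0.106 ]] [ 0.5306 -0.0132  0.106 ]
sq body far edge [[ 0.5604  0.0088  0.098 ]
 [ 0.5524 -0.0441  0.098 ]]
hex body [[0.5737 0.0835 0.098 ]
 [0.5526 0.0584 0.098 ]
 [0.5087 0.0985 0.098 ]
 [0.5605 0.1163 0.098 ]]
hex lid near [[0.5121 0.095  0.106 ]]
rd lid [[ 0.5504 -0.1097  0.106 ]
 [ 0.5194 -0.1379  0.106 ]
 [ 0.5263 -0.082   0.106 ]
 [ 0.4931 -0.1078  0.106 ]] [ 0.52228553 -0.10935497  0.106     ]
ring [ 0.5893 -0.1171  0.046 ] 0.055 0.0549
ram [0.6122 0.0769 0.046 ] 0.0574 0.0566
frame [ 0.5995 -0.021   0.046 ] 0.0503 0.0501
tray far corners [[ 0.6657  0.1463  0.036 ]
 [ 0.6273 -0.1976  0.036 ]] 0.3460431802252276
cakeb [[0.5619 0.3539 0.006 ]
 [0.5703 0.2455 0.006 ]
 [0.4609 0.2333 0.006 ]
 [0.4427 0.3472 0.006 ]] [0.50896115 0.29496308 0.006     ]
```

The crop confirms three grey canisters, an open ring at right, the square frame in the middle and the white ramekin at left. The sizes fit: ring 55 mm, frame 50 mm. Next I'll refine the square and hex yaw from their edge lines.

Run:
```python
from h import *
import pickle
c=pickle.load(open("w1.pkl","rb"))
g=cv2.GaussianBlur(cv2.cvtColor(c["img"],cv2.COLOR_RGB2GRAY),(0,0),1)
ls=cv2.createLineSegmentDetector(cv2.LSD_REFINE_ADV).detect(g)[0].reshape(-1,4)
for n,(x0,x1,y0,y1) in {"hex":(145,220,180,260),"sq":(258,330,185,252),"frame":(264,320,108,168),"wood":(478,500,50,290),"cake":(0,115,183,290)}.items():
    z={"hex":.102,"sq":.102,"frame":.046,"wood":.012,"cake":.006}[n]
    for l in ls:
        if x0<min(l[0],l[2]) and max(l[0],l[2])<x1 and y0<min(l[1],l[3]) and max(l[1],l[3])<y1:
            w=onz(c,l.reshape(2,2),z);d=w[1]-w[0];L=np.linalg.norm(d)
            if L>.018: print(n,l.round(0),"len",L.round(3),"ang mod30",((np.degrees(np.arctan2(d[1],d[0]))+15)%30-15).round(1), "ang",np.degrees(np.arctan2(d[1],d[0])).round(0))
```

```text
hex [148. 201. 150. 238.] len 0.037 ang mod30 -11.1 ang 169.0
hex [214. 224. 213. 202.] len 0.022 ang mod30 -9.9 ang -10.0
hex [212. 204. 180. 184.] len 0.033 ang mod30 -10.8 ang 49.0
hex [180. 189. 208. 206.] len 0.028 ang mod30 -10.9 ang -131.0
hex [213. 238. 183. 254.] len 0.034 ang mod30 -9.8 ang 110.0
hex [207. 238. 207. 212.] len 0.026 ang mod30 -11.0 ang -11.0
hex [177. 253. 154. 240.] len 0.025 ang mod30 -11.5 ang 48.0
hex [157. 201. 175. 191.] len 0.019 ang mod30 -9.6 ang -70.0
sq [263. 191. 264. 239.] len 0.047 ang mod30 -7.3 ang 173.0
sq [320. 234. 324. 193.] len 0.04 ang mod30 -9.4 ang -9.0
sq [316. 249. 292. 249.] len 0.022 ang mod30 -8.3 ang 82.0
sq [319. 190. 267. 189.] len 0.047 ang mod30 -8.3 ang 82.0
sq [293. 245. 319. 235.] len 0.026 ang mod30 14.0 ang -76.0
sq [272. 240. 292. 244.] len 0.02 ang mod30 10.5 ang -109.0
sq [293. 193. 321. 193.] len 0.024 ang mod30 -7.2 ang -97.0
sq [267. 192. 288. 193.] len 0.019 ang mod30 -8.5 ang -98.0
sq [319. 197. 267. 195.] len 0.047 ang mod30 -8.9 ang 81.0
frame [271. 116. 311. 115.] len 0.04 ang mod30 -5.9 ang -96.0
frame [271. 158. 270. 118.] len 0.04 ang mod30 -5.9 ang -6.0
frame [268. 164. 316. 162.] len 0.05 ang mod30 -5.3 ang -95.0
frame [314. 111. 267. 112.] len 0.047 ang mod30 -5.4 ang 85.0
frame [312. 117. 312. 157.] len 0.04 ang mod30 -5.4 ang 175.0
frame [265. 113. 267. 162.] len 0.049 ang mod30 -5.6 ang 174.0
frame [317. 161. 317. 113.] len 0.048 ang mod30 -5.5 ang -5.0
frame [311. 158. 273. 159.] len 0.039 ang mod30 -5.8 ang 84.0
frame [275. 126. 276. 154.] len 0.029 ang mod30 -5.0 ang 175.0
wood [478. 280. 492.  58.] len 0.269 ang mod30 0.1 ang 0.0
wood [497.  58. 484. 279.] len 0.269 ang mod30 0.3 ang -180.0
cake [ 77. 187. 113. 270.] len 0.117 ang mod30 5.9 ang -174.0
cake [113. 271.  34. 288.] len 0.12 ang mod30 5.9 ang 96.0
```

```bash
python3 -m jog '[{"dx":0,"dy":0,"dz":0,"ax":0,"ay":0,"az":1.2},{"dx":-4.8,"dy":34.1,"dz":12,"ax":0,"ay":0,"az":0},{"dx":-4.8,"dy":34.1,"dz":12,"ax":0,"ay":0,"az":0},{"dx":-4.8,"dy":34.1,"dz":12,"ax":0,"ay":0,"az":0},{"dx":0,"dy":0,"dz":35,"ax":0,"ay":0,"az":0},{"dx":0,"dy":0,"dz":35,"ax":0,"ay":0,"az":0},{"dx":0,"dy":0,"dz":0,"ax":0,"ay":0,"az":0},{"dx":0,"dy":0,"dz":0,"ax":0,"ay":0,"az":0},{"dx":0,"dy":0,"dz":0,"ax":0,"ay":0,"az":0}]' 1 40
python3 - <<'E'
from h import *
c=cam("wrist");save("w3",c["img"])
s=bot.read_state();T=Ro.from_rotvec(s["tcp_rot"]).as_matrix();print(T.round(4),s["tool_pos"])
E
```

```text
time: 3.08
tool_pos: [0.5215, -0.1096, 0.3001]
tcp_rot: [3.133, -0.23, 0.002]
wrist_force: [-0.3, 0.6, 1.3]
width: 1.0
grip_force: 0.0
[[ 9.893e-01 -1.459e-01  3.500e-03]
 [-1.459e-01 -9.893e-01 -9.000e-04]
 [ 3.600e-03  4.000e-04 -1.000e+00]] [ 0.52206577 -0.10961869  0.30108733]
```

View pics/w3.png

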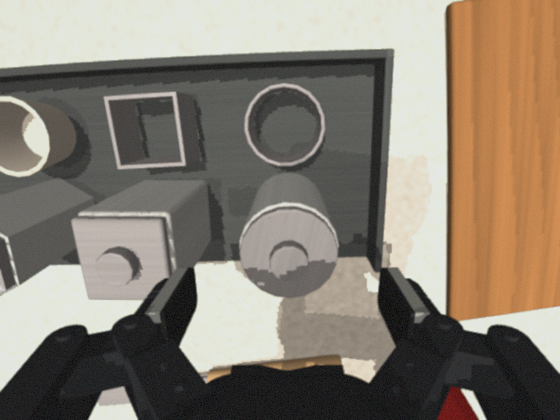

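The round canister (lid centre 289,248) sits midway between the fingers (190 and 385). Descend and grip.

```bash
python3 -m jog '[{"dx":0,"dy":0,"dz":25,"ax":0,"ay":0,"az":0},{"dx":0,"dy":0,"dz":25,"ax":0,"ay":0,"az":0},{"dx":0,"dy":0,"dz":14,"ax":0,"ay":0,"az":0},{"dx":0,"dy":0,"dz":8,"ax":0,"ay":0,"az":0},{"dx":0,"dy":0,"dz":0,"ax":0,"ay":0,"az":0},{"dx":0,"dy":0,"dz":0,"ax":0,"ay":0,"az":0}]'
python3 -m jog '[{"dx":0,"dy":0,"dz":0,"ax":0,"ay":0,"az":0},{"dx":0,"dy":0,"dz":0,"ax":0,"ay":0,"az":0},{"dx":0,"dy":0,"dz":0,"ax":0,"ay":0,"az":0},{"dx":0,"dy":0,"dz":0,"ax":0,"ay":0,"az":0},{"dx":0,"dy":0,"dz":0,"ax":0,"ay":0,"az":0},{"dx":0,"dy":0,"dz":0,"ax":0,"ay":0,"az":0},{"dx":0,"dy":0,"dz":0,"ax":0,"ay":0,"az":0},{"dx":0,"dy":0,"dz":0,"ax":0,"ay":0,"az":0}]' 0 40
```

```text
time: 3.63
tool_pos: [0.5219, -0.1095, 0.2283]
tcp_rot: [3.133, -0.23, 0.004]
wrist_force: [-0.2, -0.7, 0.1]
width: 0.996
grip_force: 0.0
time: 4.3
tool_pos: [0.5218, -0.1099, 0.2286]
tcp_rot: [3.133, -0.231, 0.005]
wrist_force: [-0.1, 0.3, 6.1]
width: 0.692
grip_force: 42.4
```

```bash
python3 -m jog '[{"dx":0,"dy":0,"dz":-12,"ax":0,"ay":0,"az":0},{"dx":0,"dy":0,"dz":-30,"ax":0,"ay":0,"az":0},{"dx":0,"dy":0,"dz":-30,"ax":0,"ay":0,"az":0},{"dx":0,"dy":0,"dz":-30,"ax":0,"ay":0,"az":0},{"dx":0,"dy":0,"dz":-30,"ax":0,"ay":0,"az":0},{"dx":-4.8,"dy":17.9,"dz":0,"ax":0,"ay":0,"az":0},{"dx":-9.6,"dy":35.8,"dz":0,"ax":0,"ay":0,"az":0},{"dx":-9.6,"dy":35.8,"dz":0,"ax":0,"ay":0,"az":0},{"dx":-9.6,"dy":35.8,"dz":0,"ax":0,"ay":0,"az":0},{"dx":-9.6,"dy":35.8,"dz":0,"ax":0,"ay":0,"az":0},{"dx":-9.6,"dy":35.8,"dz":0,"ax":0,"ay":0,"az":0},{"dx":-4.8,"dy":17.9,"dz":0,"ax":0,"ay":0,"az":0},{"dx":0,"dy":0,"dz":25,"ax":0,"ay":0,"az":0},{"dx":0,"dy":0,"dz":35,"ax":0,"ay":0,"az":0},{"dx":0,"dy":0,"dz":35,"ax":0,"ay":0,"az":0},{"dx":0,"dy":0,"dz":20,"ax":0,"ay":0,"az":0},{"dx":0,"dy":0,"dz":5,"ax":0,"ay":0,"az":0},{"dx":0,"dy":0,"dz":0,"ax":0,"ay":0,"az":0},{"dx":0,"dy":0,"dz":0,"ax":0,"ay":0,"az":0}]'
```

```text
time: 5.88
tool_pos: [0.4327, -0.3138, 0.2394]
tcp_rot: [3.133, -0.23, 0.001]
wrist_force: [0.8, -0.1, -3.8]
width: 0.691
grip_force: 44.8
```

```bash
python3 -m jog '[{"dx":0,"dy":0,"dz":2.5,"ax":0,"ay":0,"az":0},{"dx":0,"dy":0,"dz":2,"ax":0,"ay":0,"az":0},{"dx":0,"dy":0,"dz":0.8,"ax":0,"ay":0,"az":0},{"dx":0,"dy":0,"dz":0,"ax":0,"ay":0,"az":0},{"dx":0,"dy":0,"dz":0,"ax":0,"ay":0,"az":0}]'
```

```text
time: 6.3
tool_pos: [0.433, -0.314, 0.2346]
tcp_rot: [3.132, -0.23, 0.003]
wrist_force: [0.1, 0.7, 2.8]
width: 0.692
grip_force: 44.9
```

```bash
python3 -m jog '[{"dx":0,"dy":0,"dz":0,"ax":0,"ay":0,"az":0},{"dx":0,"dy":0,"dz":0,"ax":0,"ay":0,"az":0},{"dx":0,"dy":0,"dz":0,"ax":0,"ay":0,"az":0},{"dx":0,"dy":0,"dz":0,"ax":0,"ay":0,"az":0},{"dx":0,"dy":0,"dz":0,"ax":0,"ay":0,"az":0},{"dx":0,"dy":0,"dz":-20,"ax":0,"ay":0,"az":0},{"dx":0,"dy":0,"dz":-25,"ax":0,"ay":0,"az":0},{"dx":0,"dy":0,"dz":-25,"ax":0,"ay":0,"az":0}]' 1
python3 -m jog '[{"dx":3.3,"dy":-19.5,"dz":0,"ax":0,"ay":0,"az":0},{"dx":6.5,"dy":-39,"dz":0,"ax":0,"ay":0,"az":0},{"dx":6.5,"dy":-39,"dz":0,"ax":0,"ay":0,"az":0},{"dx":6.5,"dy":-39,"dz":0,"ax":0,"ay":0,"az":0},{"dx":6.5,"dy":-39,"dz":0,"ax":0,"ay":0,"az":0},{"dx":6.5,"dy":-39,"dz":0,"ax":0,"ay":0,"az":0},{"dx":6.5,"dy":-39,"dz":0,"ax":0,"ay":0,"az":0},{"dx":6.5,"dy":-39,"dz":0,"ax":0,"ay":0,"az":0},{"dx":3.3,"dy":-19.5,"dz":0,"ax":0,"ay":0,"az":0},{"dx":0,"dy":0,"dz":0,"ax":0,"ay":0,"az":0},{"dx":0,"dy":0,"dz":0,"ax":0,"ay":0,"az":0}]' 1
python3 - <<'E'
from h import *
import pickle
c=cam("wrist");save("w4",c["img"]);pickle.dump(c,open("w4.pkl","wb"))
E
```

```text
time: 6.97
tool_pos: [0.432, -0.3132, 0.3031]
tcp_rot: [-3.132, 0.23, 0.004]
wrist_force: [0.3, -0.4, 0.3]
width: 0.998
grip_force: 0.0
time: 7.88
tool_pos: [0.5298, -0.0115, 0.3033]
tcp_rot: [3.133, -0.226, -0.0]
wrist_force: [0.0, -0.9, -0.1]
width: 1.005
grip_force: 0.0
```

View pics/w4.png

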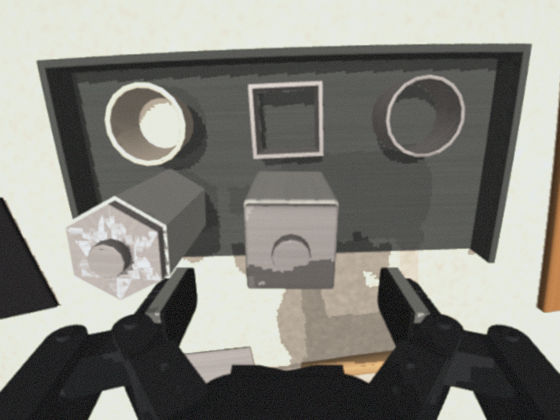

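The square canister (lid centre about 291, knob 291,254) is 1–2 mm to the right of the finger centre at 288. I'll correct by dy +1.7, then descend and grip.

```bash
python3 -m jog '[{"dx":0,"dy":1.7,"dz":25,"ax":0,"ay":0,"az":0},{"dx":0,"dy":0,"dz":25,"ax":0,"ay":0,"az":0},{"dx":0,"dy":0,"dz":16,"ax":0,"ay":0,"az":0},{"dx":0,"dy":0,"dz":8.5,"ax":0,"ay":0,"az":0},{"dx":0,"dy":0,"dz":0,"ax":0,"ay":0,"az":0},{"dx":0,"dy":0,"dz":0,"ax":0,"ay":0,"az":0}]'
python3 -m jog '[{"dx":0,"dy":0,"dz":0,"ax":0,"ay":0,"az":0},{"dx":0,"dy":0,"dz":0,"ax":0,"ay":0,"az":0},{"dx":0,"dy":0,"dz":0,"ax":0,"ay":0,"az":0},{"dx":0,"dy":0,"dz":0,"ax":0,"ay":0,"az":0},{"dx":0,"dy":0,"dz":0,"ax":0,"ay":0,"az":0},{"dx":0,"dy":0,"dz":0,"ax":0,"ay":0,"az":0},{"dx":0,"dy":0,"dz":0,"ax":0,"ay":0,"az":0},{"dx":0,"dy":0,"dz":0,"ax":0,"ay":0,"az":0}]' 0 40
```

```text
time: 8.43
tool_pos: [0.5292, -0.0152, 0.2288]
tcp_rot: [3.133, -0.233, -0.001]
wrist_force: [0.7, -0.2, 0.6]
width: 1.001
grip_force: 0.0
time: 9.1
tool_pos: [0.5303, -0.0143, 0.2305]
tcp_rot: [3.133, -0.23, 0.004]
wrist_force: [0.2, -0.0, 7.3]
width: 0.646
grip_force: 43.3
```

```bash
python3 -m jog '[{"dx":0,"dy":0,"dz":-12,"ax":0,"ay":0,"az":0},{"dx":0,"dy":0,"dz":-30,"ax":0,"ay":0,"az":0},{"dx":0,"dy":0,"dz":-31,"ax":0,"ay":0,"az":0},{"dx":0,"dy":0,"dz":-31,"ax":0,"ay":0,"az":0},{"dx":0,"dy":0,"dz":-31,"ax":0,"ay":0,"az":0},{"dx":2,"dy":18.6,"dz":0,"ax":0,"ay":0,"az":0},{"dx":4.1,"dy":37.2,"dz":0,"ax":0,"ay":0,"az":0},{"dx":4.1,"dy":37.2,"dz":0,"ax":0,"ay":0,"az":0},{"dx":4.1,"dy":37.2,"dz":0,"ax":0,"ay":0,"az":0},{"dx":4.1,"dy":37.2,"dz":0,"ax":0,"ay":0,"az":0},{"dx":4.1,"dy":37.2,"dz":0,"ax":0,"ay":0,"az":0},{"dx":4.1,"dy":37.2,"dz":0,"ax":0,"ay":0,"az":0},{"dx":4.1,"dy":37.2,"dz":0,"ax":0,"ay":0,"az":0},{"dx":2,"dy":18.6,"dz":0,"ax":0,"ay":0,"az":0},{"dx":0,"dy":0,"dz":25,"ax":0,"ay":0,"az":0},{"dx":0,"dy":0,"dz":35,"ax":0,"ay":0,"az":0},{"dx":0,"dy":0,"dz":35,"ax":0,"ay":0,"az":0},{"dx":0,"dy":0,"dz":24,"ax":0,"ay":0,"az":0},{"dx":0,"dy":0,"dz":5,"ax":0,"ay":0,"az":0},{"dx":0,"dy":0,"dz":0,"ax":0,"ay":0,"az":0}]'
python3 -m jog '[{"dx":0,"dy":0,"dz":2,"ax":0,"ay":0,"az":0},{"dx":0,"dy":0,"dz":2,"ax":0,"ay":0,"az":0},{"dx":0,"dy":0,"dz":0.8,"ax":0,"ay":0,"az":0},{"dx":0,"dy":0,"dz":0,"ax":0,"ay":0,"az":0},{"dx":0,"dy":0,"dz":0,"ax":0,"ay":0,"az":0}]'
```

```text
time: 10.77
tool_pos: [0.517, -0.3126, 0.2378]
tcp_rot: [-3.13, 0.23, 0.008]
wrist_force: [-0.3, 0.4, -3.3]
width: 0.65
grip_force: 45.0
time: 11.18
tool_pos: [0.5186, -0.3136, 0.2363]
tcp_rot: [3.132, -0.231, 0.002]
wrist_force: [-0.7, 0.6, 2.3]
width: 0.653
grip_force: 45.5
```

```bash
python3 -m jog '[{"dx":0,"dy":0,"dz":0,"ax":0,"ay":0,"az":0},{"dx":0,"dy":0,"dz":0,"ax":0,"ay":0,"az":0},{"dx":0,"dy":0,"dz":0,"ax":0,"ay":0,"az":0},{"dx":0,"dy":0,"dz":0,"ax":0,"ay":0,"az":0},{"dx":0,"dy":0,"dz":0,"ax":0,"ay":0,"az":0},{"dx":0,"dy":0,"dz":-20,"ax":0,"ay":0,"az":0},{"dx":0,"dy":0,"dz":-25,"ax":0,"ay":0,"az":0},{"dx":0,"dy":0,"dz":-23,"ax":0,"ay":0,"az":0}]' 1
python3 -m jog '[{"dx":-1.6,"dy":-19.2,"dz":0,"ax":0,"ay":0,"az":0},{"dx":-3.3,"dy":-38.3,"dz":0,"ax":0,"ay":0,"az":0},{"dx":-3.3,"dy":-38.3,"dz":0,"ax":0,"ay":0,"az":0},{"dx":-3.3,"dy":-38.3,"dz":0,"ax":0,"ay":0,"az":0},{"dx":-3.3,"dy":-38.3,"dz":0,"ax":0,"ay":0,"az":0},{"dx":-3.3,"dy":-38.3,"dz":0,"ax":0,"ay":0,"az":0},{"dx":-3.3,"dy":-38.3,"dz":0,"ax":0,"ay":0,"az":0},{"dx":-3.3,"dy":-38.3,"dz":0,"ax":0,"ay":0,"az":0},{"dx":-3.3,"dy":-38.3,"dz":0,"ax":0,"ay":0,"az":0},{"dx":-3.3,"dy":-38.3,"dz":0,"ax":0,"ay":0,"az":0},{"dx":-3.3,"dy":-38.3,"dz":0,"ax":0,"ay":0,"az":0},{"dx":0,"dy":0,"dz":0,"ax":0,"ay":0,"az":2.3},{"dx":0,"dy":0,"dz":0,"ax":0,"ay":0,"az":0},{"dx":0,"dy":0,"dz":0,"ax":0,"ay":0,"az":0}]' 1
python3 - <<'E'
from h import *
import pickle
c=cam("wrist");save("w5",c["img"]);pickle.dump(c,open("w5.pkl","wb"))
s=bot.read_state();print(s["tool_pos"],Ro.from_rotvec(s["tcp_rot"]).as_matrix().round(4))
E
```

```text
time: 11.85
tool_pos: [0.5179, -0.3133, 0.3031]
tcp_rot: [-3.132, 0.23, 0.003]
wrist_force: [0.3, -0.4, 0.5]
width: 1.002
grip_force: 0.0
time: 13.02
tool_pos: [0.5427, 0.0898, 0.303]
tcp_rot: [3.128, -0.29, -0.0]
wrist_force: [-0.5, -0.4, -0.6]
width: 0.996
grip_force: 0.0
[0.54271699 0.08914213 0.30294184] [[ 9.827e-01 -1.850e-01 -3.000e-04]
 [-1.850e-01 -9.827e-01 -4.000e-04]
 [-2.000e-04  5.000e-04 -1.000e+00]]
```

View pics/w5.png

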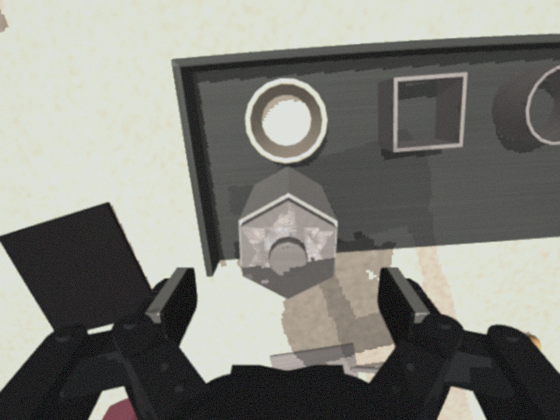

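The hex (239–337, centre 288) is centred and square to the fingers. Descend and grip.

```bash
python3 -m jog '[{"dx":0,"dy":0,"dz":25,"ax":0,"ay":0,"az":0},{"dx":0,"dy":0,"dz":25,"ax":0,"ay":0,"az":0},{"dx":0,"dy":0,"dz":16,"ax":0,"ay":0,"az":0},{"dx":0,"dy":0,"dz":8.4,"ax":0,"ay":0,"az":0},{"dx":0,"dy":0,"dz":0,"ax":0,"ay":0,"az":0},{"dx":0,"dy":0,"dz":0,"ax":0,"ay":0,"az":0}]'
python3 -m jog '[{"dx":0,"dy":0,"dz":0,"ax":0,"ay":0,"az":0},{"dx":0,"dy":0,"dz":0,"ax":0,"ay":0,"az":0},{"dx":0,"dy":0,"dz":0,"ax":0,"ay":0,"az":0},{"dx":0,"dy":0,"dz":0,"ax":0,"ay":0,"az":0},{"dx":0,"dy":0,"dz":0,"ax":0,"ay":0,"az":0},{"dx":0,"dy":0,"dz":0,"ax":0,"ay":0,"az":0},{"dx":0,"dy":0,"dz":0,"ax":0,"ay":0,"az":0},{"dx":0,"dy":0,"dz":0,"ax":0,"ay":0,"az":0}]' 0 40
```

```text
time: 13.57
tool_pos: [0.5429, 0.0885, 0.2287]
tcp_rot: [3.127, -0.295, -0.001]
wrist_force: [-0.5, 0.6, 0.4]
width: 1.002
grip_force: 0.0
time: 14.23
tool_pos: [0.5438, 0.0894, 0.2304]
tcp_rot: [-3.128, 0.293, -0.005]
wrist_force: [0.3, -1.2, 5.4]
width: 0.673
grip_force: 43.9
```

```bash
python3 -m jog '[{"dx":0,"dy":0,"dz":-12,"ax":0,"ay":0,"az":0},{"dx":0,"dy":0,"dz":-30,"ax":0,"ay":0,"az":0},{"dx":0,"dy":0,"dz":-31,"ax":0,"ay":0,"az":0},{"dx":0,"dy":0,"dz":-31,"ax":0,"ay":0,"az":0},{"dx":0,"dy":0,"dz":-31,"ax":0,"ay":0,"az":0},{"dx":6.1,"dy":17.5,"dz":0,"ax":0,"ay":0,"az":0},{"dx":12.2,"dy":35,"dz":0,"ax":0,"ay":0,"az":0},{"dx":12.2,"dy":35,"dz":0,"ax":0,"ay":0,"az":0},{"dx":12.2,"dy":35,"dz":0,"ax":0,"ay":0,"az":0},{"dx":12.2,"dy":35,"dz":0,"ax":0,"ay":0,"az":0},{"dx":12.2,"dy":35,"dz":0,"ax":0,"ay":0,"az":0},{"dx":12.2,"dy":35,"dz":0,"ax":0,"ay":0,"az":0},{"dx":12.2,"dy":35,"dz":0,"ax":0,"ay":0,"az":0},{"dx":12.2,"dy":35,"dz":0,"ax":0,"ay":0,"az":0},{"dx":12.2,"dy":35,"dz":0,"ax":0,"ay":0,"az":0},{"dx":12.2,"dy":35,"dz":0,"ax":0,"ay":0,"az":0},{"dx":6.1,"dy":17.5,"dz":0,"ax":0,"ay":0,"az":0},{"dx":0,"dy":0,"dz":0,"ax":0,"ay":0,"az":0}]'
python3 -m jog '[{"dx":0,"dy":0,"dz":25,"ax":0,"ay":0,"az":0},{"dx":0,"dy":0,"dz":35,"ax":0,"ay":0,"az":0},{"dx":0,"dy":0,"dz":35,"ax":0,"ay":0,"az":0},{"dx":0,"dy":0,"dz":24,"ax":0,"ay":0,"az":0},{"dx":0,"dy":0,"dz":5,"ax":0,"ay":0,"az":0},{"dx":0,"dy":0,"dz":2,"ax":0,"ay":0,"az":0},{"dx":0,"dy":0,"dz":2,"ax":0,"ay":0,"az":0},{"dx":0,"dy":0,"dz":0.8,"ax":0,"ay":0,"az":0},{"dx":0,"dy":0,"dz":0,"ax":0,"ay":0,"az":0},{"dx":0,"dy":0,"dz":0,"ax":0,"ay":0,"az":0}]'
```

```text
time: 15.73
tool_pos: [0.6027, -0.3178, 0.3632]
tcp_rot: [3.126, -0.299, -0.001]
wrist_force: [-0.3, 0.2, -3.4]
width: 0.676
grip_force: 44.2
time: 16.57
tool_pos: [0.6035, -0.3136, 0.236]
tcp_rot: [3.128, -0.293, 0.002]
wrist_force: [-0.1, 1.6, 0.9]
width: 0.676
grip_force: 45.4
```

```bash
python3 -m jog '[{"dx":0,"dy":0,"dz":0,"ax":0,"ay":0,"az":0},{"dx":0,"dy":0,"dz":0,"ax":0,"ay":0,"az":0},{"dx":0,"dy":0,"dz":0,"ax":0,"ay":0,"az":0},{"dx":0,"dy":0,"dz":0,"ax":0,"ay":0,"az":0},{"dx":0,"dy":0,"dz":0,"ax":0,"ay":0,"az":0},{"dx":0,"dy":0,"dz":-20,"ax":0,"ay":0,"az":0},{"dx":0,"dy":0,"dz":-25,"ax":0,"ay":0,"az":0},{"dx":0,"dy":0,"dz":-23,"ax":0,"ay":0,"az":0}]' 1
python3 -m jog '[{"dx":-5,"dy":-19,"dz":0,"ax":0,"ay":0,"az":0},{"dx":-10,"dy":-38.1,"dz":0,"ax":0,"ay":0,"az":0},{"dx":-10,"dy":-38.1,"dz":0,"ax":0,"ay":0,"az":0},{"dx":-10,"dy":-38.1,"dz":0,"ax":0,"ay":0,"az":0},{"dx":-10,"dy":-38.1,"dz":0,"ax":0,"ay":0,"az":0},{"dx":-5.3,"dy":-19.1,"dz":0,"ax":0,"ay":0,"az":0},{"dx":0,"dy":0,"dz":0,"ax":0,"ay":0,"az":0},{"dx":0,"dy":0,"dz":0,"ax":0,"ay":0,"az":0}]' 0.86
python3 - <<'E'
from h import *
import pickle
c=cam("wrist");save("w6",c["img"]);pickle.dump(c,open("w6.pkl","wb"))
s=bot.read_state();print(s["tool_pos"],Ro.from_rotvec(s["tcp_rot"]).as_matrix().round(4))
E
```

```text
time: 17.23
tool_pos: [0.6028, -0.3137, 0.3028]
tcp_rot: [-3.127, 0.294, 0.003]
wrist_force: [0.0, 0.6, 0.7]
width: 1.002
grip_force: 0.0
time: 17.9
tool_pos: [0.5888, -0.1157, 0.3026]
tcp_rot: [3.128, -0.289, -0.0]
wrist_force: [0.9, 0.4, 0.1]
width: 0.859
grip_force: 0.0
[ 0.58904565 -0.11683923  0.30276392] [[ 9.828e-01 -1.846e-01  1.000e-04]
 [-1.846e-01 -9.828e-01 -5.000e-04]
 [ 2.000e-04  5.000e-04 -1.000e+00]]
```

View pics/w6.png

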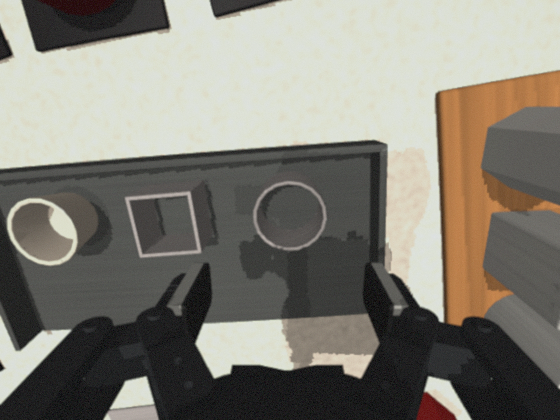

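```bash
python3 - <<'E'
from h import *
import pickle
c=pickle.load(open("w6.pkl","rb"))
s=onz(c,[(254,215),(327,215),(290,181),(290,249)],.046);print(s.mean(0),np.linalg.norm(s[0]-s[1]),np.linalg.norm(s[2]-s[3]))
E
python3 -m jog '[{"dx":0,"dy":0,"dz":30,"ax":0,"ay":0,"az":0},{"dx":0,"dy":0,"dz":30,"ax":0,"ay":0,"az":0},{"dx":0,"dy":0,"dz":10,"ax":0,"ay":0,"az":0},{"dx":0,"dy":0,"dz":0,"ax":0,"ay":0,"az":0}]'
```

```text
[ 0.5897021  -0.11823443  0.046     ] 0.05515804312308133 0.05424603415038786
time: 18.28
tool_pos: [0.5871, -0.118, 0.229]
tcp_rot: [-3.127, 0.296, 0.012]
wrist_force: [-0.2, 0.1, -0.3]
width: 0.86
grip_force: 0.0
```

```bash
python3 -m jog '[{"dx":0.5,"dy":0.8,"dz":22,"ax":0,"ay":0,"az":0},{"dx":0,"dy":0,"dz":18,"ax":0,"ay":0,"az":0},{"dx":0,"dy":0,"dz":9.5,"ax":0,"ay":0,"az":0},{"dx":0,"dy":0,"dz":0,"ax":0,"ay":0,"az":0},{"dx":0,"dy":0,"dz":0,"ax":0,"ay":0,"az":0}]'
python3 -m jog '[{"dx":0,"dy":0,"dz":0,"ax":0,"ay":0,"az":0},{"dx":0,"dy":0,"dz":0,"ax":0,"ay":0,"az":0},{"dx":0,"dy":0,"dz":0,"ax":0,"ay":0,"az":0},{"dx":0,"dy":0,"dz":0,"ax":0,"ay":0,"az":0},{"dx":0,"dy":0,"dz":0,"ax":0,"ay":0,"az":0},{"dx":0,"dy":0,"dz":0,"ax":0,"ay":0,"az":0}]' 0 25
```

```text
time: 18.7
tool_pos: [0.5897, -0.1186, 0.1839]
tcp_rot: [3.128, -0.294, 0.0]
wrist_force: [-0.9, 0.0, -0.6]
width: 0.861
grip_force: 0.0
time: 19.2
tool_pos: [0.5905, -0.1184, 0.1853]
tcp_rot: [3.127, -0.293, 0.005]
wrist_force: [0.3, 0.2, 6.8]
width: 0.654
grip_force: 27.1
```

```bash
python3 -m jog '[{"dx":0,"dy":0,"dz":-10,"ax":0,"ay":0,"az":0},{"dx":0,"dy":0,"dz":-30,"ax":0,"ay":0,"az":0},{"dx":0,"dy":0,"dz":-40,"ax":0,"ay":0,"az":0},{"dx":0,"dy":0,"dz":-40,"ax":0,"ay":0,"az":0},{"dx":-7.2,"dy":-18,"dz":0,"ax":0,"ay":0,"az":0},{"dx":-14.3,"dy":-36,"dz":0,"ax":0,"ay":0,"az":0},{"dx":-14.3,"dy":-36,"dz":0,"ax":0,"ay":0,"az":0},{"dx":-14.3,"dy":-36,"dz":0,"ax":0,"ay":0,"az":0},{"dx":-14.3,"dy":-36,"dz":0,"ax":0,"ay":0,"az":0},{"dx":-14.3,"dy":-36,"dz":0,"ax":0,"ay":0,"az":0},{"dx":-14.3,"dy":-36,"dz":0,"ax":0,"ay":0,"az":0},{"dx":-14.3,"dy":-36,"dz":0,"ax":0,"ay":0,"az":0},{"dx":-14.3,"dy":-36,"dz":0,"ax":0,"ay":0,"az":0},{"dx":-14.3,"dy":-36,"dz":0,"ax":0,"ay":0,"az":0},{"dx":-14.3,"dy":-36,"dz":0,"ax":0,"ay":0,"az":0},{"dx":-7.2,"dy":-18,"dz":0,"ax":0,"ay":0,"az":0},{"dx":0,"dy":0,"dz":0,"ax":0,"ay":0,"az":0},{"dx":0,"dy":0,"dz":0,"ax":0,"ay":0,"az":0}]'
python3 - <<'E'
from h import *
import pickle
c=cam("wrist");save("w7",c["img"]);pickle.dump(c,open("w7.pkl","wb"))
s=bot.read_state();print(s["tool_pos"],Ro.from_rotvec(s["tcp_rot"]).as_matrix().round(4))
E
```

```text
time: 20.7
tool_pos: [0.5077, 0.3013, 0.3036]
tcp_rot: [3.128, -0.289, -0.0]
wrist_force: [-0.5, -0.6, -0.4]
width: 0.657
grip_force: 27.1
[0.50798335 0.30030232 0.30344113] [[ 9.828e-01 -1.845e-01 -4.000e-04]
 [-1.845e-01 -9.828e-01 -8.000e-04]
 [-2.000e-04  8.000e-04 -1.000e+00]]
```

View pics/w7.png

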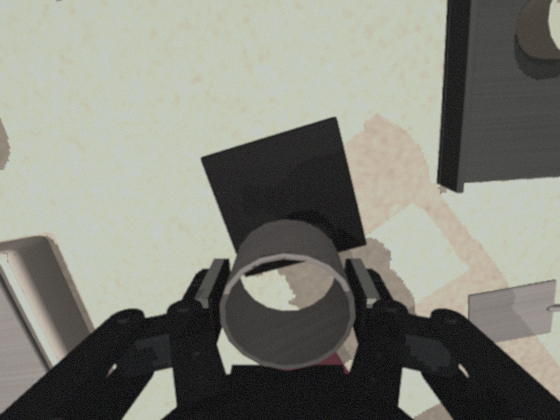

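The ring is held level between the fingers. The black board's corners are at (203,158), (335,118) and (366,243), so its centre follows from the diagonal.

Run:
```python
from h import *
import pickle
c=pickle.load(open("w7.pkl","rb"))
s=onz(c,[(202.5,157.5),(335,118),(366.5,243.5)],.006);print(s.round(4),(s[0]+s[2])/2,np.linalg.norm(s[0]-s[1]),np.linalg.norm(s[1]-s[2]))
c=pickle.load(open("w5.pkl","rb"))
```

```text
[[0.5595 0.3646 0.006 ]
 [0.5708 0.2499 0.006 ]
 [0.4553 0.2366 0.006 ]] [0.50739835 0.30058958 0.006     ] 0.11522881378027425 0.11627352769579226
```

```bash
python3 -m jog '[{"dx":-0.8,"dy":-0.6,"dz":25,"ax":0,"ay":0,"az":0},{"dx":0,"dy":0,"dz":35,"ax":0,"ay":0,"az":0},{"dx":0,"dy":0,"dz":35,"ax":0,"ay":0,"az":0},{"dx":0,"dy":0,"dz":18,"ax":0,"ay":0,"az":0},{"dx":0,"dy":0,"dz":4,"ax":0,"ay":0,"az":0},{"dx":0,"dy":0,"dz":2,"ax":0,"ay":0,"az":0},{"dx":0,"dy":0,"dz":0.6,"ax":0,"ay":0,"az":0},{"dx":0,"dy":0,"dz":0,"ax":0,"ay":0,"az":0},{"dx":0,"dy":0,"dz":0,"ax":0,"ay":0,"az":0}]'
```

```text
time: 21.5
tool_pos: [0.5083, 0.2999, 0.1843]
tcp_rot: [-3.128, 0.296, -0.001]
wrist_force: [0.7, -0.1, 1.3]
width: 0.658
grip_force: 28.2
```

```bash
python3 -m jog '[{"dx":0,"dy":0,"dz":0.5,"ax":0,"ay":0,"az":0},{"dx":0,"dy":0,"dz":0,"ax":0,"ay":0,"az":0},{"dx":0,"dy":0,"dz":0,"ax":0,"ay":0,"az":0}]'
```

```text
time: 21.75
tool_pos: [0.5084, 0.3004, 0.1842]
tcp_rot: [3.128, -0.294, 0.002]
wrist_force: [-0.3, -3.8, 5.6]
width: 0.659
grip_force: 28.5
```

```bash
python3 -m jog '[{"dx":0,"dy":0,"dz":0,"ax":0,"ay":0,"az":0},{"dx":0,"dy":0,"dz":0,"ax":0,"ay":0,"az":0},{"dx":0,"dy":0,"dz":0,"ax":0,"ay":0,"az":0},{"dx":0,"dy":0,"dz":0,"ax":0,"ay":0,"az":0},{"dx":0,"dy":0,"dz":-10,"ax":0,"ay":0,"az":0},{"dx":0,"dy":0,"dz":-30,"ax":0,"ay":0,"az":0},{"dx":0,"dy":0,"dz":-40,"ax":0,"ay":0,"az":0},{"dx":0,"dy":0,"dz":-40,"ax":0,"ay":0,"az":0},{"dx":0,"dy":0,"dz":0,"ax":0,"ay":0,"az":0},{"dx":0,"dy":0,"dz":0,"ax":0,"ay":0,"az":0}]' 0.9
python3 - <<'E'
from h import *
import pickle
c=cam("wrist");save("w8",c["img"]);pickle.dump(c,open("w8.pkl","wb"))
s=bot.read_state();print(s["tool_pos"],s["q"])
c=cam("top");pickle.dump(c,open("t2.pkl","wb"))
E
```

```text
time: 22.58
tool_pos: [0.5092, 0.3019, 0.3081]
tcp_rot: [-3.123, 0.293, -0.011]
wrist_force: [-0.8, 0.8, -0.9]
width: 0.902
grip_force: 0.0
[0.5081534  0.30132541 0.30544915] [4.93067713e-01 1.86181605e-01 1.88970929e+00 5.62896015e-05
 1.06194088e+00 2.25073728e+00]
```

View pics/w8.png

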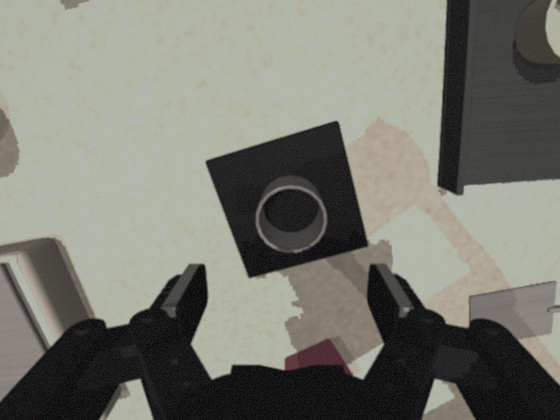

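The ring stands flat on the board, with its top circle around (291,219). The board corners are (207,161), (337,122), (366,244) and (248,277). I'll check the offset.

Run:
```python
from h import *
import pickle
c=pickle.load(open("w8.pkl","rb"))
s=onz(c,[(207,161),(337,122),(366.5,244.5),(248,277)],.006);print(s.round(4).tolist(),s.mean(0))
s=onz(c,[(256,219),(327,219),(291,186),(291,252)],.046);print(s.mean(0),np.linalg.norm(s[0]-s[1]),np.linalg.norm(s[2]-s[3]))
```

```text
[[0.5595, 0.3649, 0.006], [0.5709, 0.2499, 0.006], [0.4562, 0.2382, 0.006], [0.4432, 0.3548, 0.006]] [0.5074541  0.30193408 0.006     ]
[0.50702565 0.30072986 0.046     ] 0.0551691134690803 0.0542350800058456
```

The ring is about 1.3 mm off centre, which is good. Now the canisters go back, hex first, with the yaw already matching.

```bash
python3 -m jog '[{"dx":6.5,"dy":18.6,"dz":0,"ax":0,"ay":0,"az":0},{"dx":13,"dy":36.6,"dz":0,"ax":0,"ay":0,"az":0},{"dx":13,"dy":36.6,"dz":0,"ax":0,"ay":0,"az":0},{"dx":13,"dy":36.6,"dz":0,"ax":0,"ay":0,"az":0},{"dx":13,"dy":36.6,"dz":0,"ax":0,"ay":0,"az":0},{"dx":13,"dy":36.6,"dz":0,"ax":0,"ay":0,"az":0},{"dx":13,"dy":36.6,"dz":0,"ax":0,"ay":0,"az":0},{"dx":13,"dy":36.6,"dz":0,"ax":0,"ay":0,"az":0},{"dx":13,"dy":36.6,"dz":0,"ax":0,"ay":0,"az":0},{"dx":13,"dy":36.6,"dz":0,"ax":0,"ay":0,"az":0},{"dx":13,"dy":36.6,"dz":0,"ax":0,"ay":0,"az":0},{"dx":13,"dy":36.6,"dz":0,"ax":0,"ay":0,"az":0},{"dx":13,"dy":36.6,"dz":0,"ax":0,"ay":0,"az":0},{"dx":13,"dy":36.6,"dz":0,"ax":0,"ay":0,"az":0},{"dx":13,"dy":36.6,"dz":0,"ax":0,"ay":0,"az":0},{"dx":13,"dy":36.6,"dz":0,"ax":0,"ay":0,"az":0},{"dx":6.5,"dy":18.6,"dz":0,"ax":0,"ay":0,"az":0},{"dx":0,"dy":0,"dz":0,"ax":0,"ay":0,"az":0},{"dx":0,"dy":0,"dz":0,"ax":0,"ay":0,"az":0},{"dx":0,"dy":0,"dz":0,"ax":0,"ay":0,"az":0}]' 1
python3 - <<'E'
from h import *
import pickle
P=[]
for i in range(4):
    c=cam("wrist");P.append(bot.read_state()["tool_pos"])
print(np.mean(P,0));save("w9",c["img"]);pickle.dump(c,open("w9.pkl","wb"))
E
```

```text
time: 24.35
tool_pos: [0.6023, -0.3128, 0.301]
tcp_rot: [-3.126, 0.293, 0.006]
wrist_force: [0.0, 0.4, -0.3]
width: 1.002
grip_force: 0.0
[ 0.60281812 -0.31215018  0.30228095]
```

View pics/w9.png

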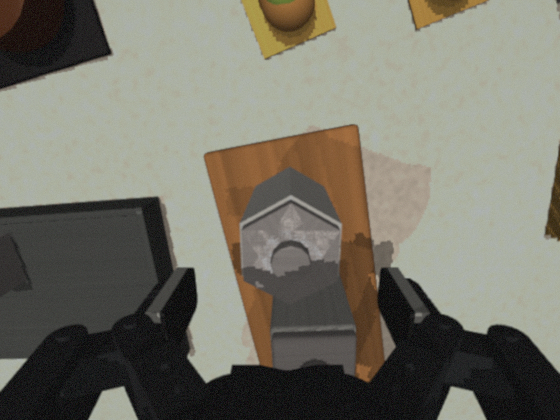

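The hex is upright, about 3 px (1.5 mm) right of the finger centre compared with the picture at its first grasp. Correct, descend and grip.

```bash
python3 -m jog '[{"dx":0,"dy":1.4,"dz":20,"ax":0,"ay":0,"az":0},{"dx":0,"dy":0,"dz":25,"ax":0,"ay":0,"az":0},{"dx":0,"dy":0,"dz":14,"ax":0,"ay":0,"az":0},{"dx":0,"dy":0,"dz":8,"ax":0,"ay":0,"az":0},{"dx":0,"dy":0,"dz":0,"ax":0,"ay":0,"az":0},{"dx":0,"dy":0,"dz":0,"ax":0,"ay":0,"az":0}]'
python3 -m jog '[{"dx":0,"dy":0,"dz":0,"ax":0,"ay":0,"az":0},{"dx":0,"dy":0,"dz":0,"ax":0,"ay":0,"az":0},{"dx":0,"dy":0,"dz":0,"ax":0,"ay":0,"az":0},{"dx":0,"dy":0,"dz":0,"ax":0,"ay":0,"az":0},{"dx":0,"dy":0,"dz":0,"ax":0,"ay":0,"az":0},{"dx":0,"dy":0,"dz":0,"ax":0,"ay":0,"az":0},{"dx":0,"dy":0,"dz":0,"ax":0,"ay":0,"az":0},{"dx":0,"dy":0,"dz":0,"ax":0,"ay":0,"az":0}]' 0 40
python3 -m jog '[{"dx":0,"dy":0,"dz":-12,"ax":0,"ay":0,"az":0},{"dx":0,"dy":0,"dz":-30,"ax":0,"ay":0,"az":0},{"dx":0,"dy":0,"dz":-31,"ax":0,"ay":0,"az":0},{"dx":0,"dy":0,"dz":-31,"ax":0,"ay":0,"az":0},{"dx":0,"dy":0,"dz":-25,"ax":0,"ay":0,"az":0},{"dx":-6.1,"dy":-17.5,"dz":0,"ax":0,"ay":0,"az":0},{"dx":-12.2,"dy":-35,"dz":0,"ax":0,"ay":0,"az":0},{"dx":-12.2,"dy":-35,"dz":0,"ax":0,"ay":0,"az":0},{"dx":-12.2,"dy":-35,"dz":0,"ax":0,"ay":0,"az":0},{"dx":-12.2,"dy":-35,"dz":0,"ax":0,"ay":0,"az":0},{"dx":-12.2,"dy":-35,"dz":0,"ax":0,"ay":0,"az":0},{"dx":-12.2,"dy":-35,"dz":0,"ax":0,"ay":0,"az":0},{"dx":-12.2,"dy":-35,"dz":0,"ax":0,"ay":0,"az":0},{"dx":-12.2,"dy":-35,"dz":0,"ax":0,"ay":0,"az":0},{"dx":-12.2,"dy":-35,"dz":0,"ax":0,"ay":0,"az":0},{"dx":-12.2,"dy":-35,"dz":0,"ax":0,"ay":0,"az":0},{"dx":-6.1,"dy":-17.5,"dz":0,"ax":0,"ay":0,"az":0},{"dx":0,"dy":0,"dz":0,"ax":0,"ay":0,"az":0},{"dx":0,"dy":0,"dz":0,"ax":0,"ay":0,"az":0},{"dx":0,"dy":0,"dz":0,"ax":0,"ay":0,"az":0}]'
python3 - <<'E'
from h import *
P=[]
for i in range(12):
    optics.read_camera("wrist");s=bot.read_state();P.append(np.r_[s["tool_pos"],s["tcp_rot"]*np.sign(s["tcp_rot"][0])])
print(np.mean(P,0).round(4),np.std(P,0).round(4))
E
```

```text
time: 25.05
tool_pos: [0.6029, -0.3146, 0.2361]
tcp_rot: [-3.128, 0.293, 0.001]
wrist_force: [0.1, 0.0, -0.2]
width: 1.001
grip_force: 0.0
time: 25.72
tool_pos: [0.6036, -0.3153, 0.2382]
tcp_rot: [3.127, -0.293, 0.004]
wrist_force: [0.8, 0.6, 6.6]
width: 0.677
grip_force: 44.1
time: 27.38
tool_pos: [0.5423, 0.0878, 0.3651]
tcp_rot: [3.127, -0.293, -0.001]
wrist_force: [0.6, 0.3, -2.4]
width: 0.673
grip_force: 44.1
[ 5.4270e-01  8.7500e-02  3.6520e-01  3.1275e+00 -2.9500e-01 -3.0000e-04] [0.0001 0.0003 0.     0.0002 0.0008 0.0002]
```

```bash
python3 -m jog '[{"dx":0,"dy":-1.3,"dz":25,"ax":0,"ay":0,"az":0},{"dx":0,"dy":0,"dz":35,"ax":0,"ay":0,"az":0},{"dx":0,"dy":0,"dz":35,"ax":0,"ay":0,"az":0},{"dx":0,"dy":0,"dz":25,"ax":0,"ay":0,"az":0},{"dx":0,"dy":0,"dz":8,"ax":0,"ay":0,"az":0},{"dx":0,"dy":0,"dz":3,"ax":0,"ay":0,"az":0},{"dx":0,"dy":0,"dz":2.5,"ax":0,"ay":0,"az":0},{"dx":0,"dy":0,"dz":1.5,"ax":0,"ay":0,"az":0},{"dx":0,"dy":0,"dz":0,"ax":0,"ay":0,"az":0},{"dx":0,"dy":0,"dz":0,"ax":0,"ay":0,"az":0},{"dx":0,"dy":0,"dz":0,"ax":0,"ay":0,"az":0}]'
python3 - <<'E'
from h import *
P=[]
for i in range(5):
    optics.read_camera("wrist");s=bot.read_state();P.append(np.r_[s["tool_pos"],s["wrist_force"]])
print(np.mean(P,0).round(4),np.std(P,0).round(4))
E
```

```text
time: 28.9
tool_pos: [0.5438, 0.0896, 0.2321]
tcp_rot: [-3.127, 0.293, -0.005]
wrist_force: [-0.1, -0.1, 3.8]
width: 0.672
grip_force: 44.9
[ 0.5438  0.0896  0.2321 -1.0918  0.5481  6.2401] [0.     0.     0.     0.3449 0.5479 0.4753]
```

Hex is back at the recorded grip pose (0.5438, 0.0896, against 0.5438, 0.0894). Release it and go to the square.

```bash
python3 -m jog '[{"dx":0,"dy":0,"dz":0,"ax":0,"ay":0,"az":0},{"dx":0,"dy":0,"dz":0,"ax":0,"ay":0,"az":0},{"dx":0,"dy":0,"dz":0,"ax":0,"ay":0,"az":0},{"dx":0,"dy":0,"dz":0,"ax":0,"ay":0,"az":0},{"dx":0,"dy":0,"dz":0,"ax":0,"ay":0,"az":0},{"dx":0,"dy":0,"dz":-20,"ax":0,"ay":0,"az":0},{"dx":0,"dy":0,"dz":-27,"ax":0,"ay":0,"az":0},{"dx":0,"dy":0,"dz":-27,"ax":0,"ay":0,"az":0}]' 1
python3 -m jog '[{"dx":2.3,"dy":18.2,"dz":0,"ax":0,"ay":0,"az":0},{"dx":4.6,"dy":36.4,"dz":0,"ax":0,"ay":0,"az":0},{"dx":4.6,"dy":36.4,"dz":0,"ax":0,"ay":0,"az":0},{"dx":4.6,"dy":36.4,"dz":0,"ax":0,"ay":0,"az":0},{"dx":4.6,"dy":36.4,"dz":0,"ax":0,"ay":0,"az":0},{"dx":4.6,"dy":36.4,"dz":0,"ax":0,"ay":0,"az":0},{"dx":4.6,"dy":36.4,"dz":0,"ax":0,"ay":0,"az":0},{"dx":4.6,"dy":36.4,"dz":0,"ax":0,"ay":0,"az":0},{"dx":4.6,"dy":36.4,"dz":0,"ax":0,"ay":0,"az":0},{"dx":4.6,"dy":36.4,"dz":0,"ax":0,"ay":0,"az":0},{"dx":4.6,"dy":36.4,"dz":0,"ax":0,"ay":0,"az":0},{"dx":2.3,"dy":18.2,"dz":0,"ax":0,"ay":0,"az":0},{"dx":0,"dy":0,"dz":0,"ax":0,"ay":0,"az":-2.3},{"dx":0,"dy":0,"dz":0,"ax":0,"ay":0,"az":0},{"dx":0,"dy":0,"dz":0,"ax":0,"ay":0,"az":0},{"dx":0,"dy":0,"dz":0,"ax":0,"ay":0,"az":0}]' 1
python3 - <<'E'
from h import *
import pickle
P=[]
for i in range(6):
    c=cam("wrist");s=bot.read_state();P.append(s["tool_pos"])
print(np.mean(P,0).round(4),np.std(P,0).round(4),Ro.from_rotvec(s["tcp_rot"]).as_matrix().round(4))
pickle.dump(c,open("w10.pkl","wb"));save("w10",c["img"])
E
```

```text
time: 29.82
tool_pos: [0.5421, 0.0894, 0.3037]
tcp_rot: [3.127, -0.293, -0.005]
wrist_force: [2.1, -0.1, 0.9]
width: 1.0
grip_force: 0.0
time: 31.15
tool_pos: [0.518, -0.3127, 0.3039]
tcp_rot: [-3.133, 0.231, 0.001]
wrist_force: [0.1, -0.2, 0.2]
width: 1.002
grip_force: 0.0
[ 0.5182 -0.3126  0.3042] [0.0001 0.0001 0.0001] [[ 9.893e-01 -1.456e-01  1.000e-04]
 [-1.456e-01 -9.893e-01 -0.000e+00]
 [ 1.000e-04  0.000e+00 -1.000e+00]]
```

View pics/w10.png

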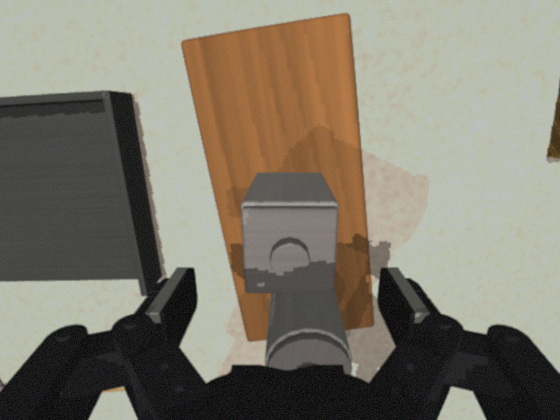

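```bash
python3 -m jog '[{"dx":0,"dy":0.8,"dz":20,"ax":0,"ay":0,"az":0},{"dx":0,"dy":0,"dz":25,"ax":0,"ay":0,"az":0},{"dx":0,"dy":0,"dz":15,"ax":0,"ay":0,"az":0},{"dx":0,"dy":0,"dz":8.7,"ax":0,"ay":0,"az":0},{"dx":0,"dy":0,"dz":0,"ax":0,"ay":0,"az":0},{"dx":0,"dy":0,"dz":0,"ax":0,"ay":0,"az":0}]'
python3 -m jog '[{"dx":0,"dy":0,"dz":0,"ax":0,"ay":0,"az":0},{"dx":0,"dy":0,"dz":0,"ax":0,"ay":0,"az":0},{"dx":0,"dy":0,"dz":0,"ax":0,"ay":0,"az":0},{"dx":0,"dy":0,"dz":0,"ax":0,"ay":0,"az":0},{"dx":0,"dy":0,"dz":0,"ax":0,"ay":0,"az":0},{"dx":0,"dy":0,"dz":0,"ax":0,"ay":0,"az":0},{"dx":0,"dy":0,"dz":0,"ax":0,"ay":0,"az":0},{"dx":0,"dy":0,"dz":0,"ax":0,"ay":0,"az":0}]' 0 40
python3 -m jog '[{"dx":0,"dy":0,"dz":-12,"ax":0,"ay":0,"az":0},{"dx":0,"dy":0,"dz":-30,"ax":0,"ay":0,"az":0},{"dx":0,"dy":0,"dz":-31,"ax":0,"ay":0,"az":0},{"dx":0,"dy":0,"dz":-31,"ax":0,"ay":0,"az":0},{"dx":0,"dy":0,"dz":-25,"ax":0,"ay":0,"az":0},{"dx":-2,"dy":-18.6,"dz":0,"ax":0,"ay":0,"az":0},{"dx":-4.1,"dy":-37.2,"dz":0,"ax":0,"ay":0,"az":0},{"dx":-4.1,"dy":-37.2,"dz":0,"ax":0,"ay":0,"az":0},{"dx":-4.1,"dy":-37.2,"dz":0,"ax":0,"ay":0,"az":0},{"dx":-4.1,"dy":-37.2,"dz":0,"ax":0,"ay":0,"az":0},{"dx":-4.1,"dy":-37.2,"dz":0,"ax":0,"ay":0,"az":0},{"dx":-4.1,"dy":-37.2,"dz":0,"ax":0,"ay":0,"az":0},{"dx":-4.1,"dy":-37.2,"dz":0,"ax":0,"ay":0,"az":0},{"dx":-2,"dy":-18.6,"dz":0,"ax":0,"ay":0,"az":0},{"dx":0,"dy":0,"dz":0,"ax":0,"ay":0,"az":0},{"dx":0,"dy":0,"dz":0,"ax":0,"ay":0,"az":0},{"dx":0,"dy":0,"dz":0,"ax":0,"ay":0,"az":0}]'
python3 - <<'E'
from h import *
P=[]
for i in range(6):
    optics.read_camera("wrist");s=bot.read_state();P.append(s["tool_pos"])
print(np.mean(P,0).round(4),np.std(P,0).round(4))
E
```

```text
time: 31.95
tool_pos: [0.518, -0.314, 0.2355]
tcp_rot: [-3.133, 0.23, 0.001]
wrist_force: [-0.1, -1.1, 0.9]
width: 0.992
grip_force: 0.0
time: 32.62
tool_pos: [0.5187, -0.3145, 0.2373]
tcp_rot: [3.132, -0.23, 0.004]
wrist_force: [0.8, 1.7, 6.8]
width: 0.654
grip_force: 43.9
time: 34.03
tool_pos: [0.5288, -0.0152, 0.3643]
tcp_rot: [3.132, -0.23, -0.001]
wrist_force: [0.4, -0.1, -3.3]
width: 0.653
grip_force: 44.3
[ 0.5291 -0.0159  0.3645] [0.0001 0.0001 0.0001]
```

```bash
python3 -m jog '[{"dx":0,"dy":-0.9,"dz":25,"ax":0,"ay":0,"az":0},{"dx":0,"dy":0,"dz":35,"ax":0,"ay":0,"az":0},{"dx":0,"dy":0,"dz":35,"ax":0,"ay":0,"az":0},{"dx":0,"dy":0,"dz":25,"ax":0,"ay":0,"az":0},{"dx":0,"dy":0,"dz":8,"ax":0,"ay":0,"az":0},{"dx":0,"dy":0,"dz":3,"ax":0,"ay":0,"az":0},{"dx":0,"dy":0,"dz":2.5,"ax":0,"ay":0,"az":0},{"dx":0,"dy":0,"dz":1,"ax":0,"ay":0,"az":0},{"dx":0,"dy":0,"dz":0,"ax":0,"ay":0,"az":0},{"dx":0,"dy":0,"dz":0,"ax":0,"ay":0,"az":0},{"dx":0,"dy":0,"dz":0,"ax":0,"ay":0,"az":0}]'
python3 - <<'E'
from h import *
P=[]
for i in range(5):
    optics.read_camera("wrist");s=bot.read_state();P.append(np.r_[s["tool_pos"],s["wrist_force"]])
print(np.mean(P,0).round(4),np.std(P,0).round(4))
E
```

```text
time: 35.25
tool_pos: [0.5299, -0.0141, 0.2314]
tcp_rot: [3.133, -0.23, 0.004]
wrist_force: [-0.4, 0.1, -3.3]
width: 0.652
grip_force: 44.3
[ 0.53   -0.0141  0.2313 -0.3344  0.5787  1.3009] [0.     0.     0.     0.5468 0.1783 1.5599]
```

```bash
python3 -m jog '[{"dx":0,"dy":0,"dz":0.5,"ax":0,"ay":0,"az":0},{"dx":0,"dy":0,"dz":0,"ax":0,"ay":0,"az":0}]'
python3 -m jog '[{"dx":0,"dy":0,"dz":0,"ax":0,"ay":0,"az":0},{"dx":0,"dy":0,"dz":0,"ax":0,"ay":0,"az":0},{"dx":0,"dy":0,"dz":0,"ax":0,"ay":0,"az":0},{"dx":0,"dy":0,"dz":0,"ax":0,"ay":0,"az":0},{"dx":0,"dy":0,"dz":0,"ax":0,"ay":0,"az":0},{"dx":0,"dy":0,"dz":-20,"ax":0,"ay":0,"az":0},{"dx":0,"dy":0,"dz":-27,"ax":0,"ay":0,"az":0},{"dx":0,"dy":0,"dz":-27,"ax":0,"ay":0,"az":0}]' 1
python3 -m jog '[{"dx":-3.3,"dy":19.3,"dz":0,"ax":0,"ay":0,"az":0},{"dx":-6.5,"dy":38.7,"dz":0,"ax":0,"ay":0,"az":0},{"dx":-6.5,"dy":38.7,"dz":0,"ax":0,"ay":0,"az":0},{"dx":-6.5,"dy":38.7,"dz":0,"ax":0,"ay":0,"az":0},{"dx":-6.5,"dy":38.7,"dz":0,"ax":0,"ay":0,"az":0},{"dx":-6.5,"dy":38.7,"dz":0,"ax":0,"ay":0,"az":0},{"dx":-6.5,"dy":38.7,"dz":0,"ax":0,"ay":0,"az":0},{"dx":-6.5,"dy":38.7,"dz":0,"ax":0,"ay":0,"az":0},{"dx":-3.3,"dy":19.3,"dz":0,"ax":0,"ay":0,"az":0},{"dx":0,"dy":0,"dz":0,"ax":0,"ay":0,"az":0},{"dx":0,"dy":0,"dz":0,"ax":0,"ay":0,"az":0},{"dx":0,"dy":0,"dz":0,"ax":0,"ay":0,"az":0}]' 1
python3 - <<'E'
from h import *
import pickle
P=[]
for i in range(6):
    c=cam("wrist");s=bot.read_state();P.append(s["tool_pos"])
print(np.mean(P,0).round(4),np.std(P,0).round(4))
pickle.dump(c,open("w11.pkl","wb"));save("w11",c["img"])
E
```

```text
time: 35.67
tool_pos: [0.53, -0.0141, 0.2313]
tcp_rot: [3.133, -0.23, 0.003]
wrist_force: [-3.0, 1.1, 7.6]
width: 0.651
grip_force: 45.6
time: 36.33
tool_pos: [0.5286, -0.014, 0.303]
tcp_rot: [-3.133, 0.231, 0.005]
wrist_force: [0.9, -0.7, 0.3]
width: 1.003
grip_force: 0.0
time: 37.33
tool_pos: [0.4324, -0.3121, 0.3032]
tcp_rot: [-3.132, 0.231, 0.001]
wrist_force: [-0.6, -0.5, 1.3]
width: 1.002
grip_force: 0.0
[ 0.4328 -0.3116  0.3034] [0.0001 0.0001 0.0001]
```

View pics/w11.png

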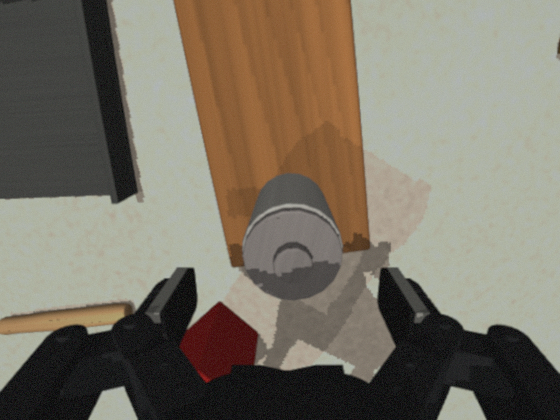

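The round canister stands upright at (292,250), about 2 mm right of the finger centre. Correct, grip, lift and carry it back.

```bash
python3 -m jog '[{"dx":0,"dy":2,"dz":20,"ax":0,"ay":0,"az":0},{"dx":0,"dy":0,"dz":25,"ax":0,"ay":0,"az":0},{"dx":0,"dy":0,"dz":15,"ax":0,"ay":0,"az":0},{"dx":0,"dy":0,"dz":8.2,"ax":0,"ay":0,"az":0},{"dx":0,"dy":0,"dz":0,"ax":0,"ay":0,"az":0},{"dx":0,"dy":0,"dz":0,"ax":0,"ay":0,"az":0}]'
python3 -m jog '[{"dx":0,"dy":0,"dz":0,"ax":0,"ay":0,"az":0},{"dx":0,"dy":0,"dz":0,"ax":0,"ay":0,"az":0},{"dx":0,"dy":0,"dz":0,"ax":0,"ay":0,"az":0},{"dx":0,"dy":0,"dz":0,"ax":0,"ay":0,"az":0},{"dx":0,"dy":0,"dz":0,"ax":0,"ay":0,"az":0},{"dx":0,"dy":0,"dz":0,"ax":0,"ay":0,"az":0},{"dx":0,"dy":0,"dz":0,"ax":0,"ay":0,"az":0},{"dx":0,"dy":0,"dz":0,"ax":0,"ay":0,"az":0}]' 0 40
python3 -m jog '[{"dx":0,"dy":0,"dz":-12,"ax":0,"ay":0,"az":0},{"dx":0,"dy":0,"dz":-30,"ax":0,"ay":0,"az":0},{"dx":0,"dy":0,"dz":-30,"ax":0,"ay":0,"az":0},{"dx":0,"dy":0,"dz":-28,"ax":0,"ay":0,"az":0},{"dx":0,"dy":0,"dz":-26,"ax":0,"ay":0,"az":0},{"dx":4.8,"dy":-17.9,"dz":0,"ax":0,"ay":0,"az":0},{"dx":9.6,"dy":-35.8,"dz":0,"ax":0,"ay":0,"az":0},{"dx":9.6,"dy":-35.8,"dz":0,"ax":0,"ay":0,"az":0},{"dx":9.6,"dy":-35.8,"dz":0,"ax":0,"ay":0,"az":0},{"dx":9.6,"dy":-35.8,"dz":0,"ax":0,"ay":0,"az":0},{"dx":9.6,"dy":-35.8,"dz":0,"ax":0,"ay":0,"az":0},{"dx":4.8,"dy":-17.9,"dz":0,"ax":0,"ay":0,"az":0},{"dx":0,"dy":0,"dz":0,"ax":0,"ay":0,"az":0},{"dx":0,"dy":0,"dz":0,"ax":0,"ay":0,"az":0},{"dx":0,"dy":0,"dz":0,"ax":0,"ay":0,"az":0}]'
python3 - <<'E'
from h import *
P=[]
for i in range(6):
    optics.read_camera("wrist");s=bot.read_state();P.append(s["tool_pos"])
print(np.mean(P,0).round(4),np.std(P,0).round(4))
E
```

```text
time: 38.13
tool_pos: [0.4324, -0.3143, 0.2354]
tcp_rot: [-3.133, 0.23, 0.001]
wrist_force: [-0.4, -0.3, 0.7]
width: 0.998
grip_force: 0.0
time: 38.8
tool_pos: [0.4329, -0.315, 0.237]
tcp_rot: [3.132, -0.231, 0.004]
wrist_force: [0.7, 2.0, 5.3]
width: 0.692
grip_force: 43.2
time: 40.05
tool_pos: [0.5201, -0.1107, 0.3612]
tcp_rot: [3.133, -0.23, -0.002]
wrist_force: [-0.1, -0.5, -2.9]
width: 0.697
grip_force: 44.9
[ 0.5202 -0.1114  0.3613] [0.0001 0.0001 0.0001]
```

```bash
python3 -m jog '[{"dx":1,"dy":-1.7,"dz":25,"ax":0,"ay":0,"az":0},{"dx":0,"dy":0,"dz":35,"ax":0,"ay":0,"az":0},{"dx":0,"dy":0,"dz":35,"ax":0,"ay":0,"az":0},{"dx":0,"dy":0,"dz":22,"ax":0,"ay":0,"az":0},{"dx":0,"dy":0,"dz":8,"ax":0,"ay":0,"az":0},{"dx":0,"dy":0,"dz":3,"ax":0,"ay":0,"az":0},{"dx":0,"dy":0,"dz":2.5,"ax":0,"ay":0,"az":0},{"dx":0,"dy":0,"dz":1.2,"ax":0,"ay":0,"az":0},{"dx":0,"dy":0,"dz":0,"ax":0,"ay":0,"az":0},{"dx":0,"dy":0,"dz":0,"ax":0,"ay":0,"az":0},{"dx":0,"dy":0,"dz":0,"ax":0,"ay":0,"az":0}]'
python3 - <<'E'
from h import *
P=[]
for i in range(5):
    optics.read_camera("wrist");s=bot.read_state();P.append(np.r_[s["tool_pos"],s["wrist_force"]])
print(np.mean(P,0).round(4),np.std(P,0).round(4))
E
```

```text
time: 41.27
tool_pos: [0.5225, -0.1092, 0.2311]
tcp_rot: [3.133, -0.23, 0.004]
wrist_force: [0.5, 0.5, 0.7]
width: 0.694
grip_force: 45.0
[ 0.5226 -0.1091  0.2311 -0.0708  0.4575  2.3163] [0.     0.     0.     0.4923 0.4238 1.5378]
```

```bash
python3 -m jog '[{"dx":0,"dy":0,"dz":-2,"ax":0,"ay":0,"az":0},{"dx":-0.5,"dy":0.7,"dz":0,"ax":0,"ay":0,"az":0},{"dx":0,"dy":0,"dz":1.5,"ax":0,"ay":0,"az":0},{"dx":0,"dy":0,"dz":0.8,"ax":0,"ay":0,"az":0},{"dx":0,"dy":0,"dz":0,"ax":0,"ay":0,"az":0},{"dx":0,"dy":0,"dz":0,"ax":0,"ay":0,"az":0}]'
python3 -m jog '[{"dx":0,"dy":0,"dz":0,"ax":0,"ay":0,"az":0},{"dx":0,"dy":0,"dz":0,"ax":0,"ay":0,"az":0},{"dx":0,"dy":0,"dz":0,"ax":0,"ay":0,"az":0},{"dx":0,"dy":0,"dz":0,"ax":0,"ay":0,"az":0},{"dx":0,"dy":0,"dz":0,"ax":0,"ay":0,"az":0},{"dx":0,"dy":0,"dz":-20,"ax":0,"ay":0,"az":0},{"dx":0,"dy":0,"dz":-30,"ax":0,"ay":0,"az":0},{"dx":0,"dy":0,"dz":-40,"ax":0,"ay":0,"az":0},{"dx":0,"dy":0,"dz":-40,"ax":0,"ay":0,"az":0},{"dx":0,"dy":0,"dz":-40,"ax":0,"ay":0,"az":0},{"dx":4.5,"dy":-34,"dz":-2,"ax":0,"ay":0,"az":0},{"dx":4.5,"dy":-34,"dz":-2,"ax":0,"ay":0,"az":0},{"dx":4.5,"dy":-34,"dz":0,"ax":0,"ay":0,"az":0},{"dx":0,"dy":0,"dz":0,"ax":0,"ay":0,"az":-1.2},{"dx":0,"dy":0,"dz":0,"ax":0,"ay":0,"az":0},{"dx":0,"dy":0,"dz":0,"ax":0,"ay":0,"az":0},{"dx":0,"dy":0,"dz":0,"ax":0,"ay":0,"az":0}]' 1
python3 - <<'E'
from h import *
import pickle
for i in range(4): c=cam("wrist")
print(bot.read_state()["tool_pos"])
pickle.dump(c,open("w12.pkl","wb"))
o=pickle.load(open("w1.pkl","rb"))
save("w12",np.vstack([x["img"][85:260,120:470] for x in (o,c)]).repeat(1,0))
im=cv2.imread("pics/w12.png");cv2.imwrite("pics/w12.png",cv2.resize(im,None,fx=1.7,fy=1.7,interpolation=cv2.INTER_CUBIC))
# objects' centroid shifts: silver/knob template from old to new
G=[cv2.cvtColor(x["img"],cv2.COLOR_RGB2GRAY) for x in (o,c)]
for n,(u,v),r,z in [("hex",(178,225),17,.116),("sq",(293,226),17,.116),("rd",(404,224),17,.116),("ram",(196,138),33,.046),("frame",(291,137),33,.046)]:
    T=G[0][v-r:v+r+1,u-r:u+r+1]; R=cv2.matchTemplate(G[1][v-r-15:v+r+16,u-r-15:u+r+16],T,cv2.TM_CCOEFF_NORMED)
    _,m,_,p=cv2.minMaxLoc(R); uv=(u+p[0]-15,v+p[1]-15)
    print(n,round(m,2),((onz(c,[uv],z)-onz(o,[(u,v)],z))[0]*1000).round(1))
E
```

```text
time: 42.02
tool_pos: [0.5213, -0.1096, 0.231]
tcp_rot: [-3.133, 0.23, 0.001]
wrist_force: [-5.3, 2.0, 11.4]
width: 0.696
grip_force: 46.1
time: 43.43
tool_pos: [0.5493, -0.0114, 0.4029]
tcp_rot: [3.135, -0.199, -0.002]
wrist_force: [-1.0, -0.1, -0.3]
width: 1.003
grip_force: 0.0
[ 0.54936007 -0.01160299  0.40321854]
hex 0.9 [0.5 0.9 0. ]
sq 0.96 [-0.1 -0.2  0. ]
rd 0.95 [-1.3  1.3  0. ]
ram 1.0 [-0.   0.2  0. ]
frame 0.95 [ 0.4 -0.5  0. ]
```

View pics/w12.png

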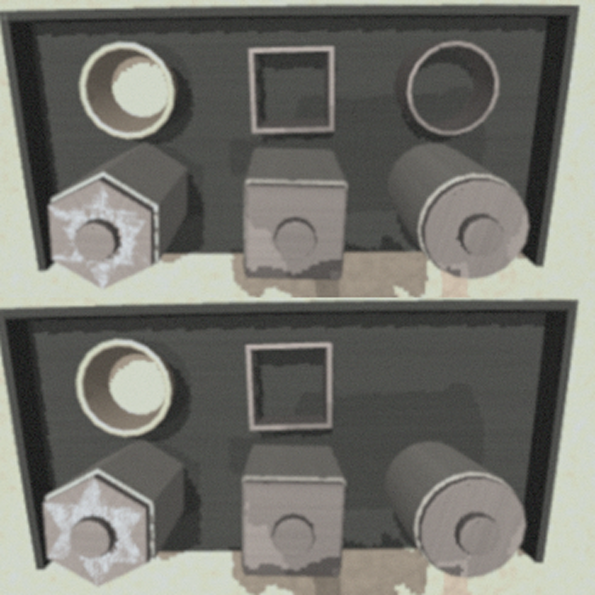

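The before and after views match. All three canisters stand upright at their old spots within about 2 mm (measured shifts: hex about 1 mm, square about 0, round about 1.8 mm). The frame and ramekin are unmoved, and the gripper is clear. Handing in.

```bash
python3 -c "
from workcell import bot
print(bot.finish_job())"
```

```text
the job is handed in; nothing more can be done
None
```

I handed the job in at about 44 s: the ring lies flat within 1.3 mm of the middle of the cake board, all three canisters are back upright within about 2 mm of their spots, and the frame and ramekin show no measurable shift.

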